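# Hang the brass grille panel on the free-swinging latch hook

### The job

Hang the brass grille panel, by the eye on its top edge, on the latch hook of the blue gallows. The hook swings freely on its pin, so first bring the panel gently up against it and let the hook come to rest leaning on the panel; then press on until the sprung latch gives way, lower the panel until the latch has shut over the eye and the hook carries the weight, and only then let go, so that it hangs straight down and still. Use no more than a light touch on the hook, never knock it or drag on it, and leave the dark iron panel in its slot.

Things in the scene. Friction and masses are not known exactly. Their poses are not given: they have to be found in the camera images.
- panel_center (a point): Middle of the cast brass grille panel: openwork plate 8 mm thick (x), 150 mm wide (y), 112 mm high over its eye (z up), 0.22 to 0.35 kg, standing in one slot of the rack. The grille is 76 mm high; its solid top rail, 16 mm tall, runs the full width, top edge 20 mm above this point. Grip it across the 8 mm on the top rail, 50 to 60 mm beside the middle.
- panel_eye (a point): Centre of the hole of the flat ring-shaped hanging eye on the middle of the brass panel's top rail, 35 mm above panel_center, same axes. Ring 8 mm thick, hole 30 mm, outside 42 mm across; the hole runs along x. Hole centre 15 mm above the rail's top edge.
- hanger (a joint): Swing of the hook on the gallows' pin, rad: 0 plumb, positive swung to the gallows' +x. Below the pin: rod, yellow weight barrel (36 mm across, 56 to 124 mm above the bowl), then the hook; 0.55 to 0.95 kg in all. Hardly any friction: it yields to any touch and keeps swinging; only its weight brings it back (0.3 to 0.5 N at the hook per 0.1 rad).
- hook (a joint): Turn of the 7 mm round-bar hook about its shank, rad: 0 when its axes agree with the gallows', positive anticlockwise from above; stiff, starts within 0.2. Mouth and tip to -x. The bowl's bottom (bar centre line) is straight below the pin, 197 to 203 mm above the table as its clevis is set. Tip top 18.5 mm above it, bar's underside 3.5 below, clear gap from tip to back 15 mm.
- latch (a joint): Sprung brass latch across the mouth, rad: 0 shut, 0.62 open. Hinged 36 mm above the bowl, it slopes to inside the tip. An eye with hole centre 3.5 to 11.5 mm above the bowl's bottom passes level over the tip and pushes it in with some 1 N, but the free hook first swings away 25 to 50 mm. At 0.45 the ring is in; lowered on, it hangs (hole centre 11.5 mm below the bowl's bottom) and the latch shuts.
- gallows: Blue steel gallows, fixed. Origin on the table straight below the hook's pin, about 360 mm up (height set by a screwed clevis). x: along the swing (mouth to -x, roughly at the robot). y: along the overhead arm (26 mm square, underside 399 mm up, ending 12 mm to the -y side of the pin) to its 40 mm upright, 230 mm to +y on a 140 x 120 mm foot. The -y side is free for the hand.
- iron_panel: Dark raw iron panel, the same grille plate (8 x 150 x 76 mm) with no eye, standing in the other slot, 70 mm from the brass one; to be left alone. Origin at the middle of its underside.
- rack: Wooden rack 150 x 160 mm, 40 mm high, fixed; two slots along its y, at x = -35 and +35 mm, 10.5 mm wide, 22 mm deep (floor 18 mm above the table). The panels stand in them in either order. Origin at the middle of its underside.
Mind the look-alikes: they are no part of the job. What is shaped like the part that bears panel_center but purple or turquoise is not meant.

How it is judged:
On the way, in this order (a step that is already met when the one before it is completed fails the run):
1. the hook is steadied: it rests quietly against what touches it (contact force between gallows and anything else above 0.1 N and velocity of joint hanger between -0.15 and 0.15 rad/s), for 0.5 s.
2. the eye is down in the bowl with the latch shut over it and the hook carrying weight, while the panel is still held (x of panel_eye in the frame of gallows between -0.07 and 0.07 m and y of panel_eye in the frame of gallows between -0.02 and 0.02 m and z of panel_eye in the frame of gallows between 0.178 and 0.203 m and value of joint latch below 0.12 rad and contact force between panel and gallows above 1.2 N and contact force between panel and the fingers above 0.5 N), for 0.3 s.
At the end, for the whole second after the job is handed in: the panel hangs from the hook by its eye, straight below the pin (within 20 mm) and upright within 0.2 rad, with the latch shut, let go and still (slower than 0.06 m/s); the iron panel is where it was (within 20 mm) (x of panel_eye in the frame of gallows between -0.02 and 0.02 m and y of panel_eye in the frame of gallows between -0.02 and 0.02 m and z of panel_eye in the frame of gallows between 0.178 and 0.197 m and value of joint latch below 0.12 rad and contact force between panel and gallows above 1 N and angle between panel_eye's own z axis and vertical below 0.2 rad and linear speed of panel below 0.06 m/s and velocity of joint hanger between -0.35 and 0.35 rad/s and distance of iron_panel from where it was at the start of the episode below 0.02 m); the robot touches nothing.
It fails at once if the hook or gallows is knocked, pressed or pulled with more than 6.5 N (contact force between gallows and anything else above 6.5 N).
It fails at once if the iron panel is shifted more than 20 mm (distance of iron_panel from where it was at the start of the episode above 0.02 m).
It also fails if it takes over 72 s, if anything falls off the work surface, if the arm or the gripper's body presses on something with over 40 N, if the wrist force passes 120 N, or if a joint passes its speed limit or range.

### The arm

A 7-joint arm with a two-finger parallel gripper is mounted at the origin on the work surface. World frame = base frame: x ahead of the robot, y to its left, z up, the work surface at z = 0. Lengths are in m, angles in rad, forces in N, time in s.
With the tool pointing down it reaches from about 0.4 to 0.85 m from the base axis. Payload 4.4 kg.
Tool frame: the origin (TCP) lies at the very end of the fingers, on their centre line; the grasp point (between the pads) lies 19 mm behind it; y points along the fingers, x is the direction in which the jaws open and shut, and the axes are right-handed (so a half turn about y gives the same grasp; the last joint's range is limited). The gripper opens to 94 mm and grips with 3 to 60 N. Pads are 16 mm wide; open, the fingers measure 119 mm over their backs; the gripper's body (75 mm by 177 mm) begins 78 mm behind the grasp point.
Start: joints at [-1.27, 0.628, 0.038, 1.517, -0.027, 0.996, -0.02], TCP at [0.233, 0.607, 0.205] pointing down, gripper open.
Joint ranges: [-3.06, 3.06], [-0.37, 2.12], [-1.25, 1.32], [0.18, 2.47], [-1.1, 4.24], [0.23, 1.98], [-2.94, 2.94]. Speed limits (rad/s): [2.57, 2.57, 3.14, 3.14, 3.14, 3.14, 3.14].

### API

Orientations are given as [roll, pitch, yaw] about the fixed x, y, z axes, in that order (R = Rz(yaw) Ry(pitch) Rx(roll)).
In Python, from rig import robot gives the robot as it stands.
- The arm moves only by the tool send_rows, never from a script. Its argument "commands" is a list of rows, each a list of 6 numbers: the shift along the tool's x, y, z in m, then the turn, a rotation vector about the tool's x, y, z in rad. A call has exactly 8 rows; each row is the pose to reach, as a shift and turn from the pose commanded when the call began, along the tool's axes at that moment; what a row does not reach only later rows make up. A row lasts 1/8 s, in which the tool goes at most 62.5 mm and 10.7 degrees, less where a joint would pass 70% of its speed; a pose out of reach is approached as far as the arm can. A call with a gripper value outside its range is refused whole. "claw" is the closure, from 0 (fully open) to 1 (shut), set as the call begins (left out, the last holds). The fingers move at their own pace and stop on an object; "grip_force" is the grip in N (left out, the last holds). Time passes only in rows, so rows that repeat a pose let the fingers close, or fill a call up. It gives the time, the measured TCP pose, the force and the opening at its end, in the units of the state.
- robot.state(): the state, without advancing time (a new reading comes with each control period).
- robot.grab_frame(name): name is "scene" or "top" or "wrist"; returns the picture (400x640x3 uint8, red, green, blue); there is no depth.
- robot.camera_params(name): a dict with "camera_matrix" (3x3 intrinsics, pixels), "eye" and "attitude" of the camera in the world; the wrist camera has in their place "mount" (4x4, takes a point from camera to tool coordinates, whose origin is the TCP and whose axes are the tool frame's). Camera axes: x right, y up, looking along -z (the intrinsics and any distortion apply to the point x, -y, -z); pixel columns grow to the right and rows downward; lengths in m; the calibration is good to about 2 mm. A picture is of the moment at which its call begins: read the wrist's pose just before it. camera_params takes no time and is no camera call.
- robot.close_job(): hands the job in, once; it reports no verdict.
The state is a dict: "t": time; "joint_positions": joint angles; "dq": joint speeds; "joint_efforts": joint torques, N m; "ee_pos": TCP position; "ee_rot": TCP orientation; "ft_force": force on the tool from outside, world axes, zero at the start; "wrist_torque": the same for the moment, N m; "gripper_width": finger opening in m.
Only numpy, scipy, OpenCV 4.12 (cv2) and the standard library are available. Lean on these libraries where they do the work, as an engineer would, in place of code of your own. Each camera call takes 0.05 s, during which the arm holds its last target. There are 200 camera calls.

## Working session

There is one attempt and no reset: what is moved stays moved. The work goes in short steps, Python scripts to look and compute and a tool call to move; the robot and the scene stay as the last step left them, time stands still between calls to the robot, and variables do not carry over. Pictures are saved under pics/ and viewed, about 8 in all and at most 12, crops included, and the job is handed in when it is done.

Besides the shell and the picture viewer there is one more tool, called after ">>>" as name(argument=value, ...), one argument or row to a line, values as JSON. send_rows: Moves the arm, as the interface text tells. Its arguments: {"type":"object","properties":{"commands":{"type":"array"},"claw":{"type":"number"},"grip_force":{"type":"number"}},"required":["commands"]}

```bash
mkdir -p pics; ls
python3 - <<'E'
from rig import robot
import cv2,numpy as np
np.set_printoptions(precision=4,suppress=True)
s=robot.state();print(s)
for n in ("scene","top","wrist"):
    p=robot.camera_params(n);print(n,p)
    cv2.imwrite(f"pics/{n}0.png",robot.grab_frame(n)[:,:,::-1])
a=cv2.imread("pics/scene0.png");b=cv2.imread("pics/top0.png")
cv2.imwrite("pics/both.png",np.vstack([a,b])[:, :])
E
```

```text
pics
{'t': 0.0, 'joint_positions': array([-1.2698,  0.6293,  0.0384,  1.5184, -0.027 ,  0.9963, -0.02  ]), 'dq': array([ 0.001 ,  0.002 ,  0.001 , -0.0003, -0.0011, -0.0009, -0.0004]), 'joint_efforts': array([ -0.0001, -54.9721,   1.1435, -18.6638,  -0.0522,   0.0235,
         0.0002]), 'ee_pos': array([0.2328, 0.6062, 0.2046]), 'ee_rot': array([-1.5708,  0.0018,  1.204 ]), 'ft_force': array([-0.2594, -0.2615, -0.617 ]), 'wrist_torque': array([ 0.0373, -0.0267, -0.0032]), 'gripper_width': 0.09434854270895794}
scene {'camera_matrix': array([[417.2091,   0.    , 321.5624],
       [  0.    , 417.2091, 198.046 ],
       [  0.    ,   0.    ,   1.    ]]), 'eye': array([ 1.0366, -0.0482,  1.0603]), 'attitude': array([0.5585, 0.0091, 1.6952])}
top {'camera_matrix': array([[451.0803,   0.    , 316.987 ],
       [  0.    , 451.0803, 196.2173],
       [  0.    ,   0.    ,   1.    ]]), 'eye': array([ 0.3737, -0.1242,  1.3416]), 'attitude': array([ 0.1359, -0.0057, -1.5565])}
wrist {'camera_matrix': array([[339.7223,   0.    , 317.0588],
       [  0.    , 339.7223, 193.6088],
       [  0.    ,   0.    ,   1.    ]]), 'mount': array([[ 1.    , -0.0007,  0.0022, -0.0001],
       [ 0.0023,  0.2479, -0.9688, -0.1778],
       [ 0.0001,  0.9688,  0.2479,  0.0717],
       [ 0.    ,  0.    ,  0.    ,  1.    ]])}
```

View pics/scene0.png

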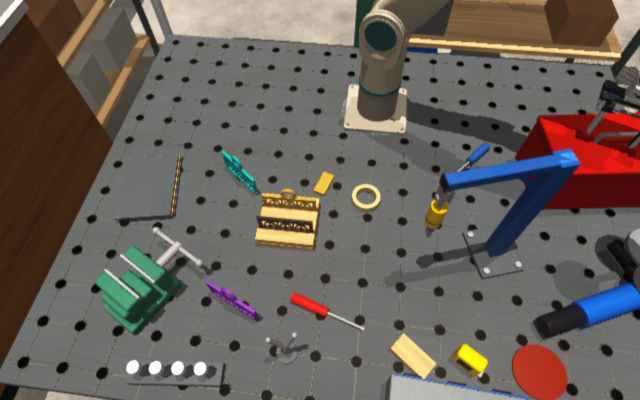

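View pics/top0.png

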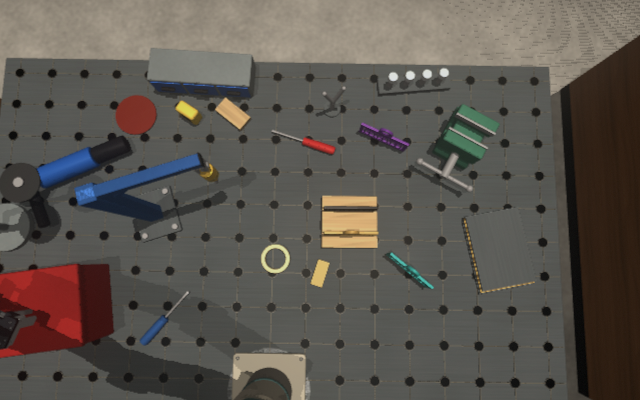

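Candidates for the brass panel, top view pixels:
- Purple panel at (385,137) and turquoise panel at (410,270): excluded by colour.
- Yellow ring at (275,258): just a ring.
- Brass panel in the rack's robot-side slot, eye at about (352,232): this is the one. The dark iron panel stands in the far slot at (350,208).

The hook barrel is at top (210,172) and scene (436,212).

```bash
cat > h.py <<'E'
import numpy as np,cv2
from scipy.spatial.transform import Rotation as Ro
from rig import robot
np.set_printoptions(precision=4,suppress=True)
def cam(n,st=None):
    p=robot.camera_params(n);K=p["camera_matrix"]
    if n=="wrist":
        T=np.eye(4);T[:3,:3]=Ro.from_euler("xyz",st["ee_rot"]).as_matrix();T[:3,3]=st["ee_pos"]
        T=T@p["mount"];return K,T[:3,3],T[:3,:3]
    return K,np.array(p["eye"]),Ro.from_euler("xyz",p["attitude"]).as_matrix()
def ray(c,u,v):
    K,e,R=c;d=R@np.array([(u-K[0,2])/K[0,0],-(v-K[1,2])/K[1,1],-1]);return e,d/np.linalg.norm(d)
def onz(c,u,v,z):
    e,d=ray(c,u,v);return e+d*(z-e[2])/d[2]
def tri(c1,p1,c2,p2):
    a,d=ray(c1,*p1);b,f=ray(c2,*p2)
    s=np.linalg.lstsq(np.c_[d,-f],b-a,rcond=None)[0];P,Q=a+s[0]*d,b+s[1]*f
    return (P+Q)/2,np.linalg.norm(P-Q)
def proj(c,X):
    K,e,R=c;q=R.T@(np.array(X)-e);return np.array([K[0,2]+K[0,0]*q[0]/-q[2],K[1,2]-K[1,1]*q[1]/-q[2]])
E
python3 - <<'E'
from h import *
S=cv2.imread("pics/scene0.png");T=cv2.imread("pics/top0.png")
cs,ct=cam("scene"),cam("top")
print("base check",proj(ct,[0,0,0]),proj(cs,[0,0,0]))
# arm: blue mask min area rect in top
h=cv2.cvtColor(T,cv2.COLOR_BGR2HSV)
m=cv2.inRange(h,(105,120,60),(125,255,255))[:, :];m2=m.copy();m2[:]=0;m2[145:225,70:210]=m[145:225,70:210]
ys,xs=np.nonzero(m2[:, :]);
# front edge of arm (far side in +x, upper in image) per column
cols=[c for c in range(100,196,6)]
top=[(c,np.nonzero(m2[:,c])[0].min()) for c in cols]
P=np.array([onz(ct,c,r,.425) for c,r in top]);f=np.polyfit(P[:,1],P[:,0],1);print("arm front edge dx/dy",f[0],"yaw gallows",np.arctan(-f[0]),"resid",np.std(P[:,0]-np.polyval(f,P[:,1])))
# rack
mm=cv2.inRange(h,(8,70,120),(25,255,255));mm[:,:315]=0;mm[:,385:]=0;mm[:190]=0;mm[252:]=0
c=max(cv2.findContours(mm,cv2.RETR_EXTERNAL,cv2.CHAIN_APPROX_NONE)[0],key=cv2.contourArea);r=cv2.minAreaRect(c)
print("rack",r,[onz(ct,*q,.04)[:2] for q in cv2.boxPoints(r)],onz(ct,*r[0],.04))
print("barrel",tri(ct,(211,171),cs,(436,213)))
print("eye",tri(ct,(352,231),cs,(288,193)), "onz.109",onz(ct,352,231,.115),onz(cs,288,193,.12))
a=cv2.resize(T[135:260,130:390],None,fx=3,fy=3,interpolation=cv2.INTER_CUBIC)
b=cv2.resize(S[140:265,230:490],None,fx=3,fy=3,interpolation=cv2.INTER_CUBIC)
cv2.imwrite("pics/c1.png",cv2.resize(np.vstack([a,b]),None,fx=.77,fy=.77))
E
```

```text
base check [268.5992 390.3795] [375.4704 109.2978]
arm front edge dx/dy -0.33519632403986444 yaw gallows 0.32342630788909793 resid 0.0006605050317316575
rack ((350.0, 229.0), (36.0, 56.0), 90.0) [array([ 0.5088, -0.1442]), array([ 0.5112, -0.3067]), array([ 0.4073, -0.3062]), array([ 0.405 , -0.1455])] [ 0.4578 -0.2256  0.04  ]
barrel (array([0.5729, 0.1258, 0.2969]), np.float64(0.007214175032348651))
eye (array([ 0.4472, -0.2234,  0.1162]), np.float64(0.0035984605654533685)) onz.109 [ 0.4476 -0.2252  0.115 ] [ 0.4495 -0.2208  0.12  ]
```

View pics/c1.png

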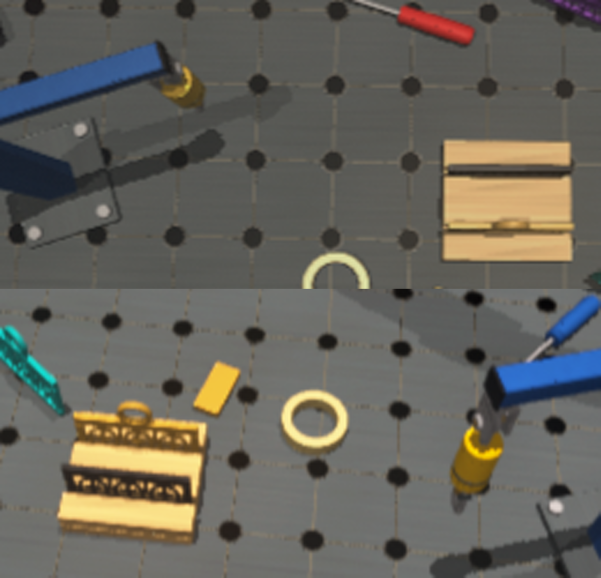

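The crop confirms it: the brass panel with its ring eye is in the robot-side slot and the dark panel without an eye is in the far slot. Next I plan the approach.

```bash
cat >> h.py <<'E'
def R_(e): return Ro.from_euler("xyz",e)
def row(p0,e0,p1,e1):
    r=R_(e0);return np.r_[r.inv().apply(np.array(p1)-p0),(r.inv()*R_(e1)).as_rotvec()]
def tcp(grasp,e): return np.array(grasp)+0.019*R_(e).apply([0,1,0])
E
python3 - <<'E'
from h import *
s=robot.state();p,e=s["ee_pos"],s["ee_rot"]
W=[([.32,.36,.36],[-1.5,0,.8]),([.40,-.05,.36],[-1.2,0,.3]),(tcp([.447,-.279,.21],[-1.07,0,0]),[-1.07,0,0])]
for q,f in W:
    print(q,row(p,e,q,f));p,e=np.array(q),f
E
```

```text
[0.32, 0.36, 0.36] [-0.1989 -0.1549 -0.1696  0.0701  0.4037 -0.0157]
[0.4, -0.05, 0.36] [-0.2384 -0.0243 -0.3422  0.2937  0.4897 -0.1099]
[ 0.447  -0.2699  0.1933] [-0.0201  0.0742 -0.2691  0.129   0.2722 -0.1267]
```

>>> send_rows(
  commands=[
    [0, -0.06, 0, 0, 0, 0],
    [-0.01, -0.11, -0.01, 0, 0.05, 0],
    [-0.04, -0.15, -0.03, 0.01, 0.1, 0],
    [-0.08, -0.155, -0.06, 0.02, 0.18, 0],
    [-0.12, -0.155, -0.1, 0.04, 0.25, -0.01],
    [-0.16, -0.155, -0.14, 0.06, 0.33, -0.01],
    [-0.19, -0.155, -0.16, 0.07, 0.38, -0.015],
    [-0.199, -0.155, -0.17, 0.07, 0.404, -0.016],
  ],
  claw=0.55,
)

```text
t: 1.15
ee_pos: [0.3212, 0.3579, 0.3607]
ee_rot: [-1.5, -0.002, 0.796]
ft_force: [-0.4, 1.2, -0.3]
gripper_width: 0.0423
```

>>> send_rows(
  commands=[
    [-0.03, -0.003, -0.043, 0.037, 0.061, -0.014],
    [-0.06, -0.006, -0.086, 0.073, 0.122, -0.027],
    [-0.09, -0.009, -0.128, 0.11, 0.184, -0.041],
    [-0.119, -0.012, -0.171, 0.147, 0.245, -0.055],
    [-0.149, -0.015, -0.214, 0.184, 0.306, -0.069],
    [-0.179, -0.018, -0.257, 0.22, 0.367, -0.082],
    [-0.209, -0.021, -0.3, 0.257, 0.428, -0.096],
    [-0.238, -0.024, -0.342, 0.294, 0.49, -0.11],
  ],
)

```text
t: 2.15
ee_pos: [0.4017, -0.0502, 0.3596]
ee_rot: [-1.198, -0.002, 0.3]
ft_force: [0.1, 0.3, 0.6]
gripper_width: 0.0422
```

>>> send_rows(
  commands=[
    [-0.003, 0.009, -0.034, 0.016, 0.034, -0.016],
    [-0.005, 0.018, -0.067, 0.032, 0.068, -0.032],
    [-0.008, 0.028, -0.1, 0.048, 0.102, -0.048],
    [-0.01, 0.037, -0.135, 0.065, 0.136, -0.063],
    [-0.013, 0.046, -0.17, 0.08, 0.17, -0.08],
    [-0.015, 0.056, -0.2, 0.097, 0.204, -0.095],
    [-0.018, 0.065, -0.235, 0.113, 0.238, -0.11],
    [-0.02, 0.074, -0.269, 0.129, 0.272, -0.127],
  ],
)

```text
t: 3.15
ee_pos: [0.449, -0.2691, 0.1912]
ee_rot: [-1.067, -0.001, 0.001]
ft_force: [0.1, -0.2, 0.4]
gripper_width: 0.0422
```

Run:
```python
from h import *
s=robot.state();print(s)
im=robot.grab_frame("wrist");cv2.imwrite("pics/w1.png",im[:,:,::-1])
a=robot.grab_frame("top");cv2.imwrite("pics/t1.png",a[:,:,::-1]);a=robot.grab_frame("scene");cv2.imwrite("pics/s1.png",a[:,:,::-1])
c=cam("wrist",s);print([proj(c,x) for x in ([.447,-.2234,.109],[.447,-.278,.086],[.447,-.298,.094],[.447,-.148,.094])])
```

```text
{'t': 3.15, 'joint_positions': array([ 0.3924,  0.7531,  0.6136,  1.6312, -0.6963,  1.401 ,  1.2713]), 'dq': array([ 0.4573,  0.482 , -0.0779, -0.3759, -0.2449,  0.1   ,  0.0978]), 'joint_efforts': array([ -1.3051, -55.5285,   8.5689, -12.6093,  -0.2219,   1.9072,
        -0.0868]), 'ee_pos': array([ 0.449 , -0.2691,  0.1912]), 'ee_rot': array([-1.0671, -0.0009,  0.0012]), 'ft_force': array([ 0.0526, -0.2435,  0.3906]), 'wrist_torque': array([-0.4797,  0.0895, -0.0406]), 'gripper_width': 0.042193363883186875}
[array([314.8815, 193.9521]), array([314.8765, 262.5951]), array([314.7397, 287.0667]), array([315.2259, 119.0232])]
```

View pics/w1.png

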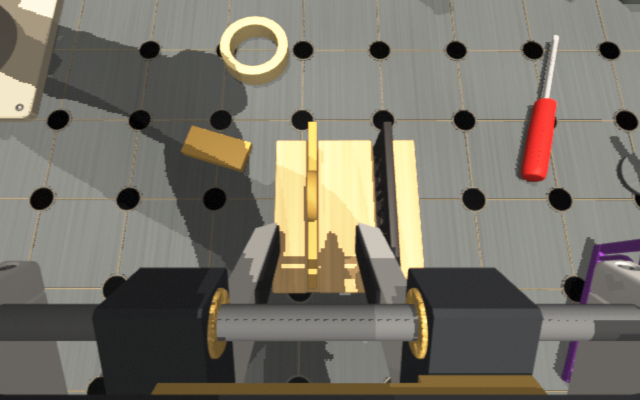

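The wrist view shows the brass rail from (312,122) to (312,290) and the eye at (311,195). That is 3 px from the prediction, so the panel is at x≈0.445, y≈-0.225, yaw 0. Going down.

>>> send_rows(
  commands=[
    [-0.002, 0.018, -0.01, 0, 0, 0],
    [-0.002, 0.036, -0.02, 0, 0, 0],
    [-0.002, 0.054, -0.031, 0, 0, 0],
    [-0.002, 0.072, -0.041, 0, 0, 0],
    [-0.002, 0.088, -0.05, 0, 0, 0],
    [-0.002, 0.1, -0.057, 0, 0, 0],
    [-0.002, 0.107, -0.061, 0, 0, 0],
    [-0.002, 0.107, -0.061, 0, 0, 0],
  ],
)

```text
t: 4.3
ee_pos: [0.4454, -0.271, 0.0693]
ee_rot: [-1.068, -0.0, -0.001]
ft_force: [0.8, -0.2, 0.0]
gripper_width: 0.0425
```

Run:
```python
from h import *
s=robot.state();print(s["ee_pos"],s["ee_rot"],tcp([.445,-.281,.087],[-1.07,0,0]))
im=robot.grab_frame("wrist");cv2.imwrite("pics/w2.png",im[:,:,::-1])
c=cam("wrist",s);m=cv2.inRange(cv2.cvtColor(im,cv2.COLOR_RGB2HSV),(17,140,110),(30,255,255))
for v in range(60,230,20):
  u=np.nonzero(m[v,200:420])[0]+200;print(v,u.min() if len(u) else 0,u.max() if len(u) else 0,end=" | ")
print([proj(c,x) for x in ([.445,-.225,.109],[.445,-.15,.094],[.445,-.3,.094])])
```

```text
[ 0.4454 -0.271   0.0693] [-1.0678 -0.0004 -0.0007] [ 0.445  -0.2719  0.0703]
60 308 321 | 80 200 322 | 100 200 324 | 120 306 324 | 140 307 324 | 160 307 323 | 180 308 323 | 200 308 323 | 220 308 323 | [array([316.2078, 130.8155]), array([316.3012,  22.0294]), array([316.3082, 292.277 ])]
```

Rail centred to within 1 px, so I close the fingers.

>>> send_rows(
  commands=[
    [0, 0, 0, 0, 0, 0],
    [0, 0, 0, 0, 0, 0],
    [0, 0, 0, 0, 0, 0],
    [0, 0, 0, 0, 0, 0],
    [0, 0, 0, 0, 0, 0],
    [0, 0, 0, 0, 0, 0],
    [0, 0, 0, 0, 0, 0],
    [0, 0, 0, 0, 0, 0],
  ],
  claw=1,
  grip_force=55,
)

```text
t: 5.35
ee_pos: [0.4455, -0.271, 0.0698]
ee_rot: [-1.068, -0.001, -0.001]
ft_force: [-1.0, -0.0, 2.9]
gripper_width: 0.0077
```

Run:
```python
from h import *
s=robot.state();print(s["ee_pos"],s["ee_rot"],s["ft_force"],s["gripper_width"])
cs,ct=cam("scene"),cam("top")
# hook state over time: barrel yellow blob in both cams
for k in range(4):
    r=[]
    for n,c,(u0,u1,v0,v1) in (("scene",cs,(400,480,180,260)),("top",ct,(190,250,145,205))):
        im=robot.grab_frame(n);cv2.imwrite(f"pics/{n}_b{k}.png",im[:,:,::-1])
        m=cv2.inRange(cv2.cvtColor(im,cv2.COLOR_RGB2HSV),(15,150,90),(30,255,255))[v0:v1,u0:u1]
        M=cv2.moments(m,True);r.append((u0+M["m10"]/M["m00"],v0+M["m01"]/M["m00"]))
    print(robot.state()["t"],np.array(r).ravel(),*tri(cs,r[0],ct,r[1]))
S=cv2.imread("pics/scene_b0.png")[130:250,380:540];T=cv2.imread("pics/top_b0.png")[130:250,120:280]
cv2.imwrite("pics/c2.png",cv2.resize(np.hstack([S,T]),None,fx=2.5,fy=2.5,interpolation=cv2.INTER_CUBIC))
```

```text
[ 0.4455 -0.271   0.0698] [-1.0681 -0.0008 -0.0006] [-1.0185 -0.0071  2.9443] 0.00774123364666582
5.45 [435.4057 214.2351 207.6627 171.9036] [0.5717 0.1305 0.2906] 0.001653844840210127
5.55 [435.4057 214.2351 207.6627 171.9036] [0.5717 0.1305 0.2906] 0.001653844840210127
5.65 [435.4197 214.2668 207.6463 171.9146] [0.5716 0.1306 0.2905] 0.0016644625104389494
5.75 [435.4124 214.2655 207.6463 171.9878] [0.5715 0.1306 0.2903] 0.00167385405006653
```

View pics/c2.png

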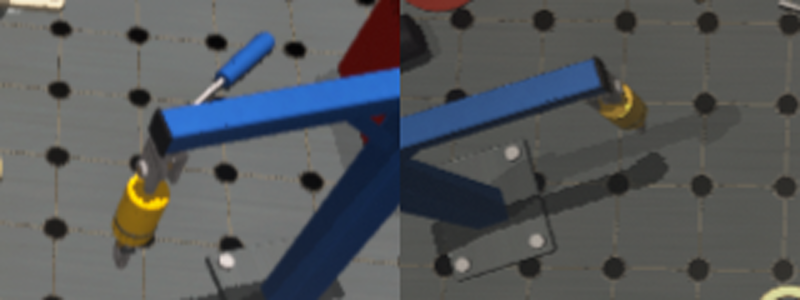

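The hook's barrel looks at rest near (0.57,0.13). Panel gripped (opening 7.7 mm), so I lift straight up.

>>> send_rows(
  commands=[
    [0, -0.007, 0.004, 0, 0, 0],
    [0, -0.018, 0.01, 0, 0, 0],
    [0, -0.035, 0.019, 0, 0, 0],
    [0, -0.057, 0.031, 0, 0, 0],
    [0, -0.083, 0.046, 0, 0, 0],
    [0, -0.11, 0.06, 0, 0, 0],
    [0, -0.13, 0.072, 0, 0, 0],
    [0, -0.14, 0.077, 0, 0, 0],
  ],
)

```text
t: 6.75
ee_pos: [0.4457, -0.2715, 0.2315]
ee_rot: [-1.07, -0.003, -0.001]
ft_force: [0.4, 0.4, -3.1]
gripper_width: 0.0071
```

Run:
```python
from h import *
s=robot.state();print(s["ee_pos"],s["ee_rot"],s["ft_force"],s["gripper_width"])
im=robot.grab_frame("wrist");cv2.imwrite("pics/w3.png",im[:,:,::-1]);cw=cam("wrist",s)
a=robot.grab_frame("scene");cv2.imwrite("pics/s3.png",a[:,:,::-1])
cs,ct=cam("scene"),cam("top")
A=onz(ct,200,154,.425);B=onz(ct,205,165,.425);yg=np.array([-.318,.948,0]);print("arm end",A,B,np.linalg.norm(A-B),"pin",(A+B)/2+.012*yg)
E0=s["ee_pos"]+np.array([0,.046,.0392]);print("eye pred",E0,proj(cam("wrist",s),E0),proj(cs,E0))
u,v=proj(cs,E0).astype(int)
S=cv2.resize(a[v-45:v+55,u-70:u+70,::-1],None,fx=4,fy=4,interpolation=cv2.INTER_CUBIC);print(u-70,v-45)
W=cv2.resize(im[:,180:460,::-1],(280,400));cv2.imwrite("pics/c3.png",np.hstack([S,np.hstack([W])]) if S.shape[0]==400 else S)
```

```text
[ 0.4457 -0.2715  0.2315] [-1.0701 -0.003  -0.0005] [ 0.4167  0.4394 -3.0775] 0.007055320601871334
arm end [0.5839 0.1163 0.425 ] [0.5608 0.1049 0.425 ] 0.02577060040788402 pin [0.5685 0.122  0.425 ]
eye pred [ 0.4457 -0.2255  0.2707] [317.3069 131.283 ] [281.4614 157.2581]
211 112
```

View pics/c3.png

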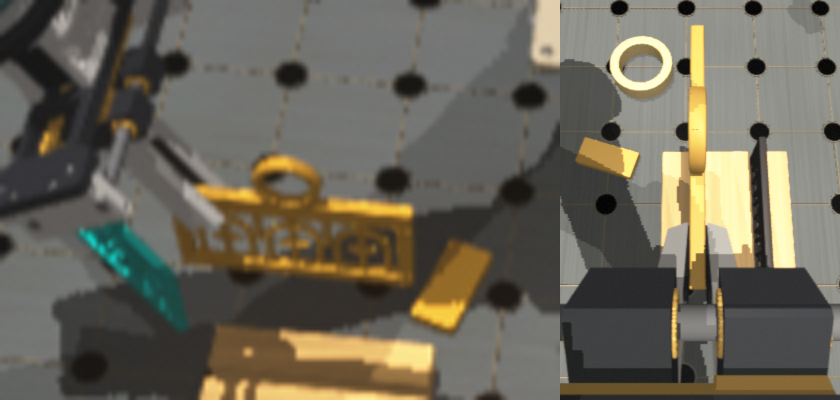

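The panel came up clean; the eye is within about 2 mm of the prediction in both views (scene (283,157), wrist (317,130)). Next is a point 100 mm short of the hook, with the panel turned to the gallows' yaw.

```bash
cat >> h.py <<'E'
PIN=np.array([.5685,.122]);YG=.323
def gw(x,y,z,pin=None,yg=None):
    pin=PIN if pin is None else pin;yg=YG if yg is None else yg
    return np.r_[pin+[x*np.cos(yg)-y*np.sin(yg),x*np.sin(yg)+y*np.cos(yg)],z]
def wg(P): d=P[:2]-PIN;c,s=np.cos(YG),np.sin(YG);return np.r_[c*d[0]+s*d[1],-s*d[0]+c*d[1],P[2]]
EYE=R_([-1.07,-.003,0]).inv().apply([0,.047,.0392]) # eye in tool frame
def eye(s): return s["ee_pos"]+R_(s["ee_rot"]).apply(EYE)
def tcp_for_eye(P,e): return np.array(P)-R_(e).apply(EYE)
E
python3 - <<'E'
from h import *
s=robot.state();e=[-1.07,0,.323]
print(tcp_for_eye(gw(-.1,0,.2075),e));print(row(s["ee_pos"],s["ee_rot"],tcp_for_eye(gw(-.1,0,.2075),e),e))
E
```

```text
[0.4885 0.0457 0.1683]
[ 0.0424  0.2072  0.2482  0.0004 -0.2825  0.1578]
```

>>> send_rows(
  commands=[
    [0.003, 0.012, 0.015, 0, -0.02, 0.01],
    [0.008, 0.04, 0.048, 0, -0.055, 0.03],
    [0.015, 0.075, 0.09, 0, -0.1, 0.056],
    [0.022, 0.11, 0.132, 0, -0.15, 0.084],
    [0.03, 0.145, 0.174, 0, -0.2, 0.111],
    [0.036, 0.176, 0.21, 0, -0.24, 0.134],
    [0.04, 0.197, 0.236, 0, -0.27, 0.15],
    [0.042, 0.207, 0.248, 0, -0.282, 0.158],
  ],
)

```text
t: 7.85
ee_pos: [0.4861, 0.0498, 0.1665]
ee_rot: [-1.065, 0.004, 0.328]
ft_force: [-0.2, -0.4, -3.2]
gripper_width: 0.0074
```

>>> send_rows(
  commands=[
    [0, 0, 0, 0, 0, 0],
    [0, 0, 0, 0, 0, 0],
    [0, 0, 0, 0, 0, 0],
    [0, 0, 0, 0, 0, 0],
    [0, 0, 0, 0, 0, 0],
    [0, 0, 0, 0, 0, 0],
    [0, 0, 0, 0, 0, 0],
    [0, 0, 0, 0, 0, 0],
  ],
)

```text
t: 8.85
ee_pos: [0.4877, 0.0461, 0.1676]
ee_rot: [-1.068, 0.002, 0.323]
ft_force: [-0.2, 0.3, -3.7]
gripper_width: 0.0073
```

Run:
```python
from h import *
s=robot.state();print(s["ee_pos"],s["ee_rot"],s["ft_force"],s["t"],"eye gallows",wg(eye(s)))
im=robot.grab_frame("wrist");cv2.imwrite("pics/w4.png",im[:,:,::-1]);cw=cam("wrist",s)
for n in("scene","top"):
    a=robot.grab_frame(n);cv2.imwrite(f"pics/{n}4.png",a[:,:,::-1])
print("eye",proj(cw,eye(s)),"bowl",proj(cw,gw(0,0,.2)),"pin",proj(cw,gw(0,0,.36)))
```

```text
[0.4877 0.0461 0.1676] [-1.0681  0.0017  0.3227] [-0.23    0.3055 -3.6956] 8.85 eye gallows [-0.1005  0.0006  0.2069]
eye [317.6854 129.4518] bowl [518.686  136.1258] pin [ 2597.1382 -1360.8258]
```

View pics/w4.png

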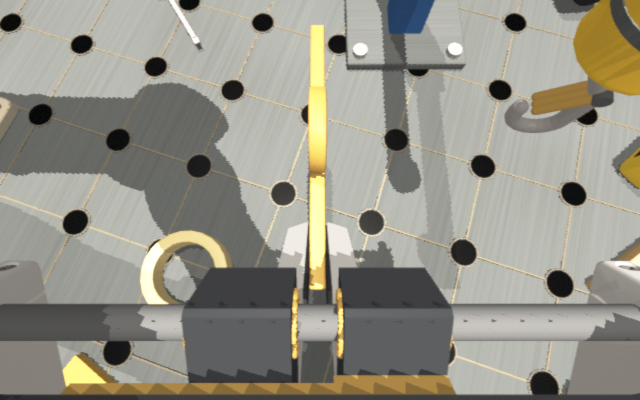

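The hook shows clearly: tip at about (507,112), bowl bottom near (540,128), latch bar from (600,95) to (532,104). I overlay the predicted points on a zoomed crop.

Run:
```python
from h import *
s=dict(ee_pos=np.array([0.4877,0.0461,0.1676]),ee_rot=[-1.0681,0.0017,0.3227]);cw=cam("wrist",s)
im=cv2.imread("pics/w4.png")[60:160,480:640];z=cv2.resize(im,None,fx=5,fy=5,interpolation=cv2.INTER_CUBIC)
def pt(P,c):
    q=(proj(cw,P)-[480,60])*5;cv2.circle(z,(int(q[0]),int(q[1])),4,c,-1);print(proj(cw,P))
for t in np.linspace(np.pi,2*np.pi,7): pt(gw(.011*np.cos(t),0,.211+.011*np.sin(t)),(0,0,255))
pt(gw(-.011,0,.2185),(0,255,0));pt(gw(.0,0,.236),(255,0,0))
pt(gw(.0,-.018,.256),(255,0,255));pt(gw(-.018,0,.256),(255,0,255))
cv2.imwrite("pics/c4.png",z)
```

```text
[508.5057 126.526 ]
[505.3977 131.5008]
[509.1983 134.9336]
[518.609  136.1376]
[531.4157 134.8969]
[544.793  131.4344]
[555.5202 126.4444]
[517.5924 119.1728]
[570.32    98.8842]
[624.3634 116.7217]
[559.544   68.6068]
```

View pics/c4.png

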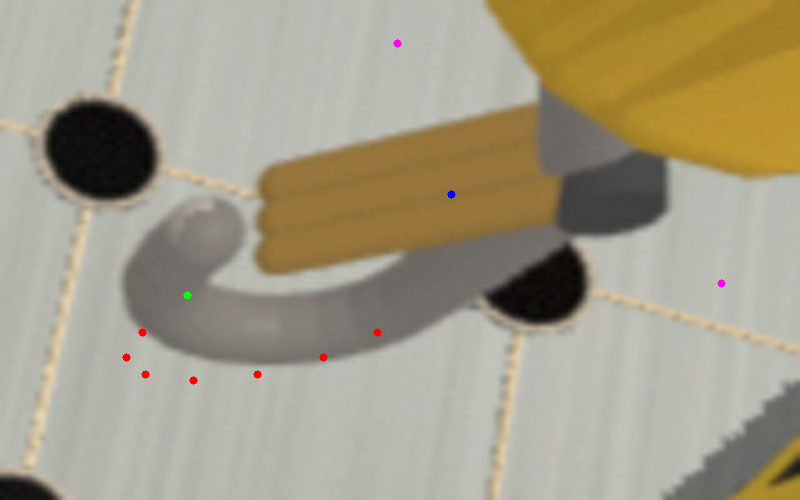

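```bash
sed -i 's/^PIN=.*;YG/PIN=np.array([.570,.130]);YG/' h.py
python3 - <<'E'
from h import *
s=dict(ee_pos=np.array([0.4877,0.0461,0.1676]),ee_rot=[-1.0681,0.0017,0.3227]);cw=cam("wrist",s)
for z in(.212,.215,.218): print("tip",wg(onz(cw,522.4,104.4,z)))
for z in(.197,.2,.203): print("bowl",wg(onz(cw,531,125,z)))
im=cv2.imread("pics/w4.png");m=cv2.inRange(cv2.cvtColor(im,cv2.COLOR_BGR2HSV),(15,140,90),(32,255,255))
w=[(m[v,295:340]>0).sum() for v in range(20,300,5)];print(w)
c=[proj(cw,s["ee_pos"]+R_(s["ee_rot"]).apply(EYE)+R_([0,0,.323]).apply([x,.021*np.cos(t),.021*np.sin(t)]))for t in np.linspace(0,6.28,60) for x in(-.004,.004)];print("ring pred",np.min(c,0),np.max(c,0))
s=robot.state();e=[-1.07,0,.323];print(wg(eye(s)),row(s["ee_pos"],s["ee_rot"],tcp_for_eye(gw(-.045,0.001,.2075),e),e))
E
```

```text
tip [-0.0074  0.0038  0.212 ]
tip [-0.0094  0.0021  0.215 ]
tip [-0.0114  0.0005  0.218 ]
bowl [0.0052 0.0004 0.197 ]
bowl [ 0.0032 -0.0011  0.2   ]
bowl [ 0.0011 -0.0025  0.203 ]
[np.int64(0), np.int64(0), np.int64(0), np.int64(0), np.int64(0), np.int64(0), np.int64(0), np.int64(0), np.int64(0), np.int64(0), np.int64(0), np.int64(0), np.int64(0), np.int64(0), np.int64(2), np.int64(1), np.int64(1), np.int64(1), np.int64(1), np.int64(1), np.int64(2), np.int64(0), np.int64(0), np.int64(0), np.int64(0), np.int64(2), np.int64(9), np.int64(17), np.int64(17), np.int64(15), np.int64(14), np.int64(13), np.int64(0), np.int64(0), np.int64(0), np.int64(0), np.int64(0), np.int64(0), np.int64(0), np.int64(0), np.int64(0), np.int64(1), np.int64(2), np.int64(2), np.int64(2), np.int64(1), np.int64(2), np.int64(3), np.int64(4), np.int64(6), np.int64(12), np.int64(14), np.int64(13), np.int64(8), np.int64(6), np.int64(7)]
ring pred [308.0894  83.6758] [327.1223 173.0518]
[-0.1045 -0.0065  0.2069] [ 0.0596  0.0029  0.0069 -0.002  -0.0011 -0.0014]
```

>>> send_rows(
  commands=[
    [0.004, 0, 0, 0, 0, 0],
    [0.012, 0, 0.001, 0, 0, 0],
    [0.022, 0.001, 0.002, 0, 0, 0],
    [0.033, 0.001, 0.004, 0, 0, 0],
    [0.044, 0.002, 0.005, -0.001, 0, -0.001],
    [0.053, 0.003, 0.006, -0.002, -0.001, -0.001],
    [0.058, 0.003, 0.007, -0.002, -0.001, -0.001],
    [0.0595, 0.003, 0.007, -0.002, -0.001, -0.001],
  ],
)

```text
t: 10.0
ee_pos: [0.5418, 0.0722, 0.1681]
ee_rot: [-1.07, 0.001, 0.323]
ft_force: [-0.7, -0.8, -3.0]
gripper_width: 0.0078
```

>>> send_rows(
  commands=[
    [0, 0, 0, 0, 0, 0],
    [0, 0, 0, 0, 0, 0],
    [0, 0, 0, 0, 0, 0],
    [0, 0, 0, 0, 0, 0],
    [0, 0, 0, 0, 0, 0],
    [0, 0, 0, 0, 0, 0],
    [0, 0, 0, 0, 0, 0],
    [0, 0, 0, 0, 0, 0],
  ],
)

```text
t: 11.0
ee_pos: [0.5417, 0.0721, 0.1682]
ee_rot: [-1.07, 0.0, 0.323]
ft_force: [0.5, -0.2, -2.8]
gripper_width: 0.0076
```

Run:
```python
from h import *
s=robot.state();print(s["ee_pos"],s["ee_rot"],s["ft_force"],s["t"],"eye gallows",wg(eye(s)))
im=robot.grab_frame("wrist")[:,:,::-1];cv2.imwrite("pics/w5.png",im);cw=cam("wrist",s)
for n in("scene","top"): cv2.imwrite(f"pics/{n}5.png",robot.grab_frame(n)[:,:,::-1])
def pt(P,c):
    q=(proj(cw,P)-[300,40])*4;cv2.circle(z,(int(q[0]),int(q[1])),3,c,-1);print(proj(cw,P),end="")
z=cv2.resize(im[40:180,300:500],None,fx=4,fy=4,interpolation=cv2.INTER_CUBIC)
pt(gw(-.0094,.0021,.215),(0,255,0))
pt(gw(0,0,.2),(0,0,255));pt(gw(.0,0,.236),(255,0,0));pt(gw(.0,0,.256),(255,0,255))
cv2.imwrite("pics/c5.png",z)
```

```text
[0.5417 0.0721 0.1682] [-1.07    0.0003  0.3231] [ 0.4805 -0.1684 -2.8453] 11.0 eye gallows [-0.0451  0.0011  0.2074]
[395.081  120.3599][407.4589 137.7584][430.5032 101.256 ][449.2794  71.5145]
```

View pics/c5.png

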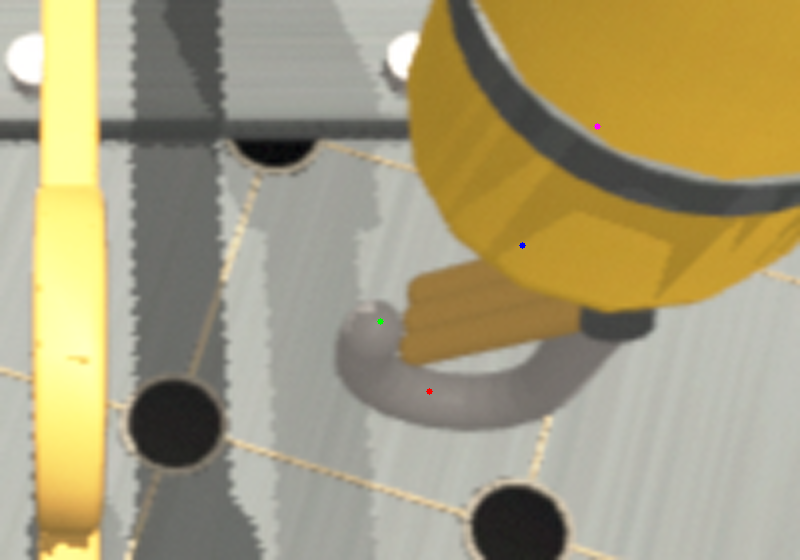

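Run:
```python
from h import *
a=cam("wrist",dict(ee_pos=np.array([0.4877,0.0461,0.1676]),ee_rot=[-1.0681,0.0017,0.3227]))
s=robot.state();b=cam("wrist",s)
for d in(-1,0,1):
  P,r=tri(a,(522.4,104.4),b,(392.8+d,122));print("tip",wg(P),r)
P,r=tri(a,(531,125),b,(414,141));print("bowl",wg(P),r)
# lower outline of hook in both images (grey dark bar): lowest point of bar silhouette
for f,u0,u1 in(("w4",505,565),("w5",385,450)):
  im=cv2.imread(f"pics/{f}.png");g=cv2.cvtColor(im,cv2.COLOR_BGR2GRAY).astype(int);h=cv2.cvtColor(im,cv2.COLOR_BGR2HSV)
  # warm-grey bar: R>B ; print candidates
  m=((im[:,:,2].astype(int)-im[:,:,0]>2)&(g<150)&(g>60)&(h[:,:,1]<70)).astype(np.uint8)
  print(f,[(u,int(np.nonzero(m[90:160,u])[0].max()+90) if m[90:160,u].any() else 0) for u in range(u0,u1,5)])
```

```text
tip [-0.0118 -0.0002  0.2186] 0.0005930090244781483
tip [-0.0111  0.0004  0.2175] 0.0006543487308382815
tip [-0.0104  0.0009  0.2165] 0.0007166403515469966
bowl [ 0.0031 -0.0014  0.2   ] 0.000665522140851341
w4 [(505, 122), (510, 127), (515, 129), (520, 131), (525, 132), (530, 132), (535, 132), (540, 132), (545, 131), (550, 130), (555, 129), (560, 127)]
w5 [(385, 159), (390, 140), (395, 143), (400, 144), (405, 146), (410, 146), (415, 147), (420, 147), (425, 146), (430, 145), (435, 144), (440, 141), (445, 136)]
```

Triangulated tip: x=-11 mm, y≈0, z≈0.2175. That puts the bowl at about 0.2015, so the eye should pass at z≈0.209. I approach gently, then creep into contact.

>>> send_rows(
  commands=[
    [0.003, -0.001, 0, 0, 0, 0],
    [0.009, -0.0018, -0.0002, 0, 0, 0],
    [0.015, -0.0018, -0.0002, 0, 0, 0],
    [0.02, -0.0018, -0.0002, 0, 0, 0],
    [0.024, -0.0018, -0.0002, 0, 0, 0],
    [0.026, -0.0018, -0.0002, 0, 0, 0],
    [0.027, -0.0018, -0.0002, 0, 0, 0],
    [0.027, -0.0018, -0.0002, 0, 0, 0],
  ],
)

```text
t: 12.15
ee_pos: [0.5676, 0.0796, 0.1697]
ee_rot: [-1.07, 0.0, 0.323]
ft_force: [-0.3, -0.1, -2.8]
gripper_width: 0.0074
```

Run:
```python
from h import *
s=robot.state();print(s["ft_force"],s["t"],"eye gallows",wg(eye(s)))
im=robot.grab_frame("wrist")[:,:,::-1];cv2.imwrite("pics/w6.png",im);cw=cam("wrist",s)
print(proj(cw,gw(-.0111,.0004,.2175)))
z=cv2.resize(im[50:190,270:430],None,fx=4,fy=4,interpolation=cv2.INTER_CUBIC)
cv2.imwrite("pics/c6.png",z)
```

```text
[-0.3134 -0.0762 -2.7662] 12.15 eye gallows [-0.0182  0.      0.2089]
[333.1133 120.5679]
```

View pics/c6.png

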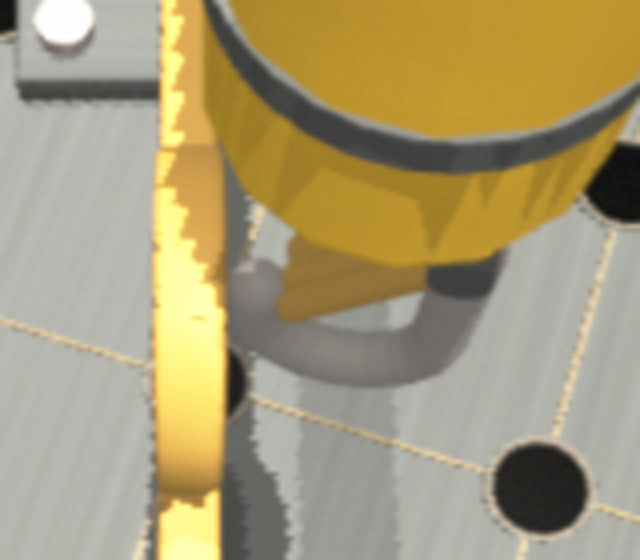

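The tip shows at (334,122), 2 px off prediction, and sits inside the ring's span. I creep over the tip into contact.

>>> send_rows(
  commands=[
    [0.0015, 0, 0, 0, 0, 0],
    [0.003, 0, 0, 0, 0, 0],
    [0.005, 0, 0, 0, 0, 0],
    [0.007, 0, 0, 0, 0, 0],
    [0.0085, 0, 0, 0, 0, 0],
    [0.01, 0, 0, 0, 0, 0],
    [0.0115, 0, 0, 0, 0, 0],
    [0.013, 0, 0, 0, 0, 0],
  ],
)

```text
t: 13.2
ee_pos: [0.58, 0.0838, 0.1696]
ee_rot: [-1.07, 0.0, 0.323]
ft_force: [0.3, -0.2, -4.4]
gripper_width: 0.0073
```

>>> send_rows(
  commands=[
    [0.0015, 0, 0, 0, 0, 0],
    [0.003, 0, 0, 0, 0, 0],
    [0.0045, 0, 0, 0, 0, 0],
    [0.006, 0, 0, 0, 0, 0],
    [0.0075, 0, 0, 0, 0, 0],
    [0.009, 0, 0, 0, 0, 0],
    [0.0105, 0, 0, 0, 0, 0],
    [0.012, 0, 0, 0, 0, 0],
  ],
)

```text
t: 14.2
ee_pos: [0.5914, 0.0877, 0.1697]
ee_rot: [-1.07, 0.0, 0.323]
ft_force: [-0.8, -0.8, -2.7]
gripper_width: 0.0077
```

```bash
cat >> h.py <<'E'
def look(tag):
    s=robot.state();im=robot.grab_frame("wrist")[:,:,::-1];cv2.imwrite(f"pics/{tag}.png",im)
    i=im.astype(int);g=i.mean(2)
    print("t",s["t"],"F",s["ft_force"],"eye gallows",wg(eye(s)))
    # warm grey hook bar beside the ring, dark clevis cylinder
    sat=i.max(2)-i.min(2)
    m=((i[:,:,2]-i[:,:,0]>2)&(sat<35)&(g<150)&(g>80)).astype(np.uint8);m[:90]=0;m[160:]=0;m[:,:260]=0;m[:,420:]=0
    m=cv2.morphologyEx(m,cv2.MORPH_OPEN,np.ones((3,3),np.uint8))
    n,l,st,c=cv2.connectedComponentsWithStats(m);o=[(st[k].tolist(),c[k]) for k in range(1,n) if st[k,4]>40];print("bar",o)
    return s,im
E
python3 -c "
from h import *
look('w7')
print(__import__('h').wg)" | head -3
python3 - <<'E'
import cv2,numpy as np
from h import *
E
```

```text
t 14.2 F [-0.7517 -0.7963 -2.7453] eye gallows [0.007  0.0001 0.2089]
bar [([295, 104, 6, 10, 43], array([297.3953, 108.4186])), ([327, 109, 46, 37, 814], array([351.9693, 133.3759])), ([289, 115, 8, 9, 51], array([292.6667, 119.2745])), ([294, 118, 14, 19, 126], array([302.9444, 129.1111]))]
<function wg at 0x7ff00b2bce00>
```

>>> send_rows(
  commands=[
    [0, 0, 0, 0, 0, 0],
    [0, 0, 0, 0, 0, 0],
    [0, 0, 0, 0, 0, 0],
    [0, 0, 0, 0, 0, 0],
    [0, 0, 0, 0, 0, 0],
    [0, 0, 0, 0, 0, 0],
    [0, 0, 0, 0, 0, 0],
    [0, 0, 0, 0, 0, 0],
  ],
)

```text
t: 15.25
ee_pos: [0.5913, 0.0877, 0.1697]
ee_rot: [-1.07, 0.0, 0.323]
ft_force: [-0.3, -0.3, -3.0]
gripper_width: 0.0076
```

Run:
```python
from h import *
for k in range(3): s,im=look("w8")
a=cv2.resize(im[50:190,260:420],None,fx=3.5,fy=3.5,interpolation=cv2.INTER_CUBIC)
cv2.imwrite("pics/c8.png",a)
```

```text
t 15.25 F [-0.3008 -0.2942 -3.0143] eye gallows [0.0069 0.0001 0.2089]
bar [([291, 103, 11, 9, 61], array([296.082 , 106.5082])), ([327, 109, 46, 37, 814], array([351.9238, 133.3206])), ([289, 118, 19, 19, 147], array([301.7075, 129.1156])), ([289, 154, 19, 6, 72], array([297.3056, 156.9028]))]
t 15.3 F [ 0.1067  0.0838 -3.1055] eye gallows [0.0069 0.0001 0.2089]
bar [([327, 111, 46, 35, 799], array([351.7409, 133.5857])), ([289, 116, 19, 21, 152], array([301.9737, 128.5724])), ([289, 154, 19, 6, 73], array([297.5342, 156.9452]))]
t 15.35 F [-0.302  -1.5559 -3.208 ] eye gallows [0.0069 0.     0.2089]
bar [([327, 109, 46, 37, 812], array([351.8658, 133.3978])), ([289, 120, 19, 17, 141], array([301.0851, 130.078 ])), ([290, 154, 18, 6, 69], array([297.971, 156.913]))]
```

View pics/c8.png

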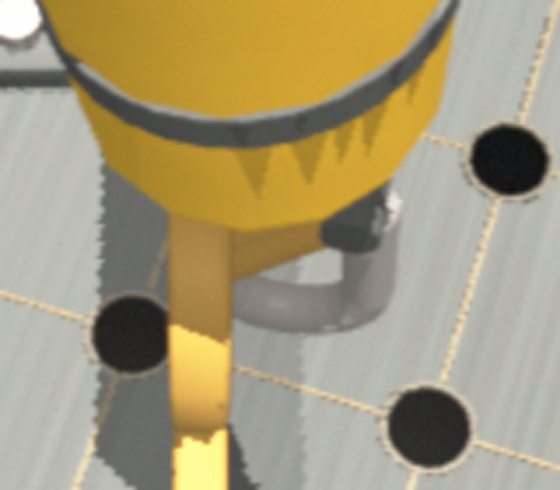

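The ring is over the tip and lies on the latch. The bar blob holds at u=352±0.1, so the hook is steadied with about 14 mm of lean. Pressing on slowly, rising slightly with the swing.

>>> send_rows(
  commands=[
    [0.0015, 0, 0, 0, 0, 0],
    [0.0035, 0, 0, 0, 0, 0],
    [0.0055, -0.0003, 0.0002, 0, 0, 0],
    [0.0075, -0.0004, 0.0002, 0, 0, 0],
    [0.0095, -0.0006, 0.0003, 0, 0, 0],
    [0.0115, -0.0007, 0.0004, 0, 0, 0],
    [0.0135, -0.0009, 0.0005, 0, 0, 0],
    [0.015, -0.001, 0.0005, 0, 0, 0],
  ],
)

```text
t: 16.4
ee_pos: [0.6056, 0.0924, 0.1708]
ee_rot: [-1.07, 0.0, 0.323]
ft_force: [-0.8, -0.6, -3.8]
gripper_width: 0.0075
```

Run:
```python
from h import *
look("w9")
```

```text
t 16.4 F [-0.8219 -0.6024 -3.7716] eye gallows [0.022  0.     0.2099]
bar [([355, 90, 11, 24, 145], array([360.1379, 102.1931])), ([278, 104, 10, 11, 55], array([282.8909, 108.5273])), ([276, 111, 23, 31, 261], array([291.5709, 127.341 ])), ([327, 114, 43, 30, 698], array([350.1361, 132.4728])), ([275, 150, 23, 10, 102], array([286.6373, 156.1765]))]
```

>>> send_rows(
  commands=[
    [0.0015, 0, 0, 0, 0, 0],
    [0.003, -0.0003, 0.0002, 0, 0, 0],
    [0.0045, -0.0005, 0.0003, 0, 0, 0],
    [0.006, -0.0007, 0.0004, 0, 0, 0],
    [0.0075, -0.0009, 0.0005, 0, 0, 0],
    [0.0085, -0.001, 0.0006, 0, 0, 0],
    [0.0095, -0.0012, 0.0006, 0, 0, 0],
    [0.01, -0.0013, 0.0007, 0, 0, 0],
  ],
)

```text
t: 17.45
ee_pos: [0.6151, 0.0955, 0.1722]
ee_rot: [-1.07, 0.0, 0.323]
ft_force: [-1.0, -0.7, -3.4]
gripper_width: 0.0078
```

Run:
```python
from h import *
look("w10")
```

```text
t 17.45 F [-1.0325 -0.6745 -3.3961] eye gallows [ 0.0319 -0.      0.2114]
bar [([347, 91, 19, 51, 433], array([354.5751, 120.7667])), ([334, 99, 11, 8, 55], array([339.4727, 102.4545])), ([267, 113, 24, 30, 259], array([282.6371, 128.4749])), ([327, 128, 17, 15, 190], array([334.7053, 134.7947])), ([267, 150, 23, 10, 89], array([279.1685, 156.0787]))]
```

>>> send_rows(
  commands=[
    [0.0015, 0, 0, 0, 0, 0],
    [0.003, -0.0003, 0.0002, 0, 0, 0],
    [0.0045, -0.0005, 0.0003, 0, 0, 0],
    [0.006, -0.0007, 0.0004, 0, 0, 0],
    [0.0075, -0.0009, 0.0005, 0, 0, 0],
    [0.0085, -0.001, 0.0006, 0, 0, 0],
    [0.0095, -0.0012, 0.0006, 0, 0, 0],
    [0.01, -0.0013, 0.0007, 0, 0, 0],
  ],
)

```text
t: 18.5
ee_pos: [0.6246, 0.0986, 0.1737]
ee_rot: [-1.07, 0.0, 0.323]
ft_force: [-1.1, -0.4, -3.5]
gripper_width: 0.0073
```

Run:
```python
from h import *
s,im=look("w11")
a=cv2.resize(im[50:190,260:420],None,fx=3.5,fy=3.5,interpolation=cv2.INTER_CUBIC)
cv2.imwrite("pics/c11.png",a)
```

```text
t 18.5 F [-1.1322 -0.4111 -3.5496] eye gallows [ 0.0419 -0.0001  0.2129]
bar [([320, 92, 17, 14, 134], array([328.4254,  98.4925])), ([336, 100, 24, 42, 403], array([346.4764, 124.2804])), ([298, 113, 10, 21, 147], array([302.8299, 122.5918])), ([260, 115, 22, 28, 225], array([274.9556, 129.1111])), ([327, 131, 9, 11, 63], array([330.5714, 136.2857])), ([302, 148, 6, 9, 41], array([304.878 , 152.2439])), ([269, 151, 12, 9, 48], array([275.1875, 155.5417]))]
```

View pics/c11.png

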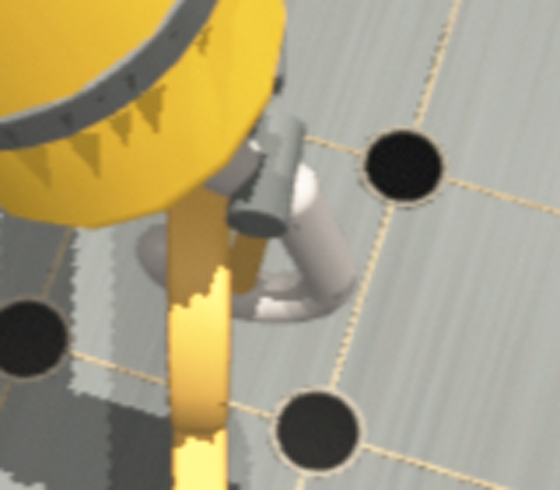

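The tip now shows left of the ring at (304,121), so the ring is nearly past it. The latch is giving; about 4 mm more relative travel is needed.

>>> send_rows(
  commands=[
    [0.0015, 0, 0, 0, 0, 0],
    [0.003, -0.0003, 0.0002, 0, 0, 0],
    [0.0045, -0.0005, 0.0003, 0, 0, 0],
    [0.006, -0.0007, 0.0004, 0, 0, 0],
    [0.0075, -0.0009, 0.0005, 0, 0, 0],
    [0.009, -0.001, 0.0006, 0, 0, 0],
    [0.0105, -0.0012, 0.0006, 0, 0, 0],
    [0.012, -0.0013, 0.0007, 0, 0, 0],
  ],
)

```text
t: 19.55
ee_pos: [0.6359, 0.1028, 0.1753]
ee_rot: [-1.069, 0.0, 0.323]
ft_force: [-2.9, -0.4, -2.6]
gripper_width: 0.0076
```

Run:
```python
from h import *
s,im=look("w12")
a=cv2.resize(im[50:190,260:420],None,fx=3.5,fy=3.5,interpolation=cv2.INTER_CUBIC)
cv2.imwrite("pics/c12.png",a)
```

```text
t 19.55 F [-2.8596 -0.408  -2.562 ] eye gallows [0.0539 0.0003 0.2146]
bar [([285, 90, 34, 68, 1024], array([298.8652, 125.5088])), ([327, 90, 6, 17, 57], array([329.193 ,  97.4211])), ([326, 108, 26, 34, 393], array([337.3893, 129.0687])), ([260, 116, 12, 29, 212], array([266.8019, 129.5425]))]
```

Run:
```python
from h import *
im=cv2.imread("pics/w12.png").astype(int);o=cv2.imread("pics/w11.png").astype(int)
for v in(112,118,124,130):
    print(v,"w11",[tuple(o[v,u]) for u in range(296,312,3)])
    print(v,"w12",[tuple(im[v,u]) for u in range(278,314,3)])
    print("  right",[tuple(im[v,u]) for u in range(322,358,4)])
for k in range(3): print(robot.state()["ft_force"]);s,_=look("w13")
```

```text
112 w11 [(np.int64(57), np.int64(141), np.int64(177)), (np.int64(103), np.int64(144), np.int64(160)), (np.int64(141), np.int64(154), np.int64(155)), (np.int64(145), np.int64(153), np.int64(151)), (np.int64(67), np.int64(117), np.int64(149)), (np.int64(63), np.int64(123), np.int64(160))]
112 w12 [(np.int64(106), np.int64(153), np.int64(171)), (np.int64(157), np.int64(171), np.int64(173)), (np.int64(145), np.int64(151), np.int64(151)), (np.int64(147), np.int64(153), np.int64(152)), (np.int64(145), np.int64(152), np.int64(149)), (np.int64(147), np.int64(154), np.int64(151)), (np.int64(144), np.int64(151), np.int64(149)), (np.int64(142), np.int64(149), np.int64(147)), (np.int64(143), np.int64(149), np.int64(148)), (np.int64(160), np.int64(169), np.int64(169)), (np.int64(64), np.int64(120), np.int64(155)), (np.int64(63), np.int64(85), np.int64(98))]
  right [(np.int64(64), np.int64(66), np.int64(66)), (np.int64(80), np.int64(82), np.int64(83)), (np.int64(119), np.int64(124), np.int64(130)), (np.int64(141), np.int64(149), np.int64(156)), (np.int64(159), np.int64(167), np.int64(175)), (np.i
[... 4211 characters left out ...]
26, 101, 26, 41, 419], array([336.8711, 127.5537])), ([260, 116, 12, 30, 216], array([266.4861, 129.7361]))]
[-1.816  -1.205  -2.5652]
t 19.65 F [-1.816  -1.205  -2.5652] eye gallows [0.054  0.0003 0.2144]
bar [([284, 90, 38, 69, 1104], array([298.5145, 126.0942])), ([326, 93, 26, 49, 437], array([336.4622, 125.7277])), ([260, 116, 12, 24, 183], array([266.0765, 128.0219]))]
[-2.2965 -0.1719 -2.8002]
t 19.7 F [-2.2965 -0.1719 -2.8002] eye gallows [0.0539 0.0002 0.2144]
bar [([285, 90, 34, 68, 1027], array([298.8832, 125.3359])), ([326, 103, 26, 39, 408], array([337.0221, 127.701 ])), ([260, 116, 12, 28, 211], array([266.545 , 128.9384])), ([262, 150, 9, 10, 41], array([266.8049, 154.7561]))]
```

By row profiles the tip's inner edge (u≈307) is level with the ring's rear face (u≈308), which means hook swing ≈0.42 rad and barely clear. I press 6 mm further, rising 1.3 mm, and hold.

>>> send_rows(
  commands=[
    [0.001, -0.0003, 0.0002, 0, 0, 0],
    [0.002, -0.0006, 0.0003, 0, 0, 0],
    [0.003, -0.0008, 0.0004, 0, 0, 0],
    [0.004, -0.001, 0.0005, 0, 0, 0],
    [0.005, -0.0011, 0.0006, 0, 0, 0],
    [0.006, -0.0011, 0.0006, 0, 0, 0],
    [0.006, -0.0011, 0.0006, 0, 0, 0],
    [0.006, -0.0011, 0.0006, 0, 0, 0],
  ],
)

```text
t: 20.75
ee_pos: [0.6416, 0.1043, 0.1763]
ee_rot: [-1.07, 0.001, 0.323]
ft_force: [-2.1, -0.9, -3.1]
gripper_width: 0.0079
```

```bash
cat >> h.py <<'E'
def prof(im,rows=(112,118,124,130)):
    # row-wise classes: B brass(sat high), d dark/hook bar, . background
    for v in rows:
        i=im[v,270:380].astype(int);sat=i.max(1)-i.min(1);g=i.mean(1)
        print(v,"".join("B" if s>45 else ("h" if (p[2]-p[0]>3 and m<200) else ".") for s,m,p in zip(sat,g,i)))
E
python3 - <<'E'
from h import *
prof(cv2.imread("pics/w12.png"));fs=[]
for k in range(4): s,im=look("w14") if k==3 else (robot.state(),robot.grab_frame("wrist"));fs.append(s["ft_force"])
print(np.mean(fs,0));prof(im)
E
```

```text
112 BBBBBBBBBhhhhhhhhhhhhhhhhhhhhhhhhhhhhBBBBhh..............hhhhhhhhhhhhhhhhhhhhhhhhhhhhhhhhhBhhhhhhhhhhhhhhhhhhh
118 hhhhhhhhhhhhhhhhhhhhhhhhhhhhhhhhhhhhhBBBBBBBBBBBBBBBBBBBBBBBBhhhhhhhhhhhhhhhhhhhhhhhhhhhBhhhhhhhhhhhhhhhhhhhhh
124 .hhhhhhhhhhhhhhhhhhhhhhhhhhhhhhhhhhhhBBBBBBBBBBBBBBBBBBBBBBBBBBBBhhhhhhhhhhhhhhhhhhhhhBhhhhhhhhhhhhhhhhhhhhhhh
130 hhhhhhhhhhhhhhhhhh.hhhhhhhhhhhhhhhhhhBBBBBBBBBBBBBBBBBBBhhBBBBBBBBBhhhhhhhhhhhhhhhhhhhhhhhhhhhhhhhhhhhhhhhhhhh
t 20.9 F [-1.6956 -0.3151 -3.6607] eye gallows [ 0.0599 -0.      0.2156]
bar [([278, 90, 36, 70, 1361], array([292.9647, 125.8097])), ([323, 90, 30, 50, 452], array([335.8009, 123.3319])), ([278, 108, 6, 9, 41], array([280.2439, 111.5854])), ([260, 114, 7, 31, 153], array([262.9216, 127.4379]))]
[-1.7611 -0.8104 -3.0982]
112 hhhhhhhhhhhhhhhhhhhhhhhhhhhhhhhhhhhhhBBBBhhhh.........hBBBhhhhhhhhhhhhhhhhhhhhhhhhhhhhhhhhhhhhhhhhhhhhhhhhhhhh
118 hhhhhhhhhhhhhhhhhhhhhhhhhhhhhhhhhhhhhBBBBBBBBBBBBBBBBBBBBBBBBBhhhhhhhhhhhhhhhhhhhhhhhhhhhhhhhhhhhhhhhhhhhhhhhh
124 hhhhhhhhhhhhhhhhhhhh.hhhhhhhhhhhhhhhhBBBBBBBBBBBBBBBBBBBBBBBBBBBBBhhhhhhhhhhhhhhhhhhhhhhhhhhhhhhhhhhhhhhhhhhhh
130 hhhhhhhhhhhhhhhhhhhhhhhhhhhhhhhhhhhhhBBBBBBBBBBBBBBBBBBBhhBBBBBBBBhhhhhhhhhhhhhhhhhhhhhhhhhhhhhhhhhhhhhhhhhhhh
```

Run:
```python
from h import *
for f in("w12","w14"):
  g=cv2.imread(f"pics/{f}.png").astype(int).mean(2).astype(int)
  for v in(114,118,122,126,136): print(f,v,g[v,284:312:1].tolist(),"|",g[v,325:360:3].tolist())
```

```text
w12 114 [150, 149, 149, 152, 152, 150, 149, 150, 149, 146, 139, 129, 124, 121, 121, 121, 122, 130, 141, 145, 151, 161, 154, 127, 114, 113, 114, 110] | [64, 83, 120, 141, 157, 171, 182, 181, 170, 173, 171, 163]
w12 118 [150, 151, 151, 151, 149, 149, 144, 131, 119, 120, 124, 126, 127, 127, 127, 126, 127, 124, 120, 116, 115, 126, 133, 121, 114, 115, 116, 117] | [107, 130, 111, 121, 140, 156, 172, 183, 181, 176, 173, 188]
w12 122 [150, 150, 149, 147, 151, 149, 137, 120, 118, 119, 122, 124, 125, 127, 126, 126, 123, 121, 120, 117, 113, 111, 107, 104, 112, 116, 117, 120] | [102, 122, 132, 103, 121, 140, 157, 173, 184, 178, 175, 185]
w12 126 [150, 149, 150, 150, 150, 148, 149, 145, 132, 115, 111, 113, 115, 115, 115, 115, 114, 111, 110, 111, 112, 111, 108, 105, 113, 129, 132, 124] | [106, 110, 126, 129, 101, 119, 139, 158, 173, 175, 183, 173]
w12 136 [152, 149, 149, 148, 148, 148, 148, 147, 147, 147, 147, 147, 147, 148, 148, 144, 142, 144, 144, 147, 153, 159, 151, 166, 190, 200, 206, 207] | [134, 122, 119, 115, 112, 105, 105, 109, 125, 194, 172, 165]
w14 114 [148, 146, 148, 149, 148, 147, 146
[... 317 characters left out ...]
] | [107, 133, 117, 115, 136, 154, 171, 186, 191, 182, 174, 167]
w14 122 [149, 147, 146, 146, 146, 144, 135, 119, 112, 115, 117, 120, 120, 120, 120, 120, 119, 117, 115, 113, 112, 110, 107, 105, 110, 115, 118, 118] | [101, 124, 134, 107, 111, 134, 152, 169, 184, 185, 170, 165]
w14 126 [146, 147, 147, 145, 146, 146, 144, 143, 142, 134, 120, 108, 106, 106, 107, 106, 108, 109, 108, 109, 109, 109, 114, 153, 188, 183, 148, 141] | [112, 106, 127, 135, 126, 107, 130, 149, 168, 153, 157, 166]
w14 136 [146, 146, 145, 144, 145, 146, 144, 145, 146, 147, 142, 141, 142, 145, 147, 158, 166, 166, 169, 171, 170, 168, 164, 174, 189, 199, 205, 206] | [132, 115, 115, 115, 107, 109, 109, 126, 167, 165, 166, 167]
```

The tip's inner edge (305) has cleared the ring's rear face (307.5), and the hook kept pace over the last 6 mm, so the latch is at its stop and the ring is in. I lower 5 mm to trap it behind the tip.

>>> send_rows(
  commands=[
    [0, 0.0005, -0.0003, 0, 0, 0],
    [0, 0.0012, -0.0006, 0, 0, 0],
    [0, 0.0019, -0.001, 0, 0, 0],
    [0, 0.0026, -0.0014, 0, 0, 0],
    [0, 0.0033, -0.0018, 0, 0, 0],
    [0, 0.004, -0.0022, 0, 0, 0],
    [0, 0.0046, -0.0025, 0, 0, 0],
    [0, 0.0046, -0.0025, 0, 0, 0],
  ],
)

```text
t: 21.95
ee_pos: [0.6416, 0.1044, 0.1711]
ee_rot: [-1.07, 0.0, 0.323]
ft_force: [-1.6, -0.3, -3.1]
gripper_width: 0.0077
```

Run:
```python
from h import *
fs=[]
for k in range(4): s,im=look("w15") if k==3 else (robot.state(),robot.grab_frame("wrist"));fs.append(s["ft_force"])
print(np.mean(fs,0))
g=im.astype(int).mean(2).astype(int)
for v in(106,110,114,118,122,126,136): print(v,g[v,280:312:1].tolist(),"|",g[v,325:360:3].tolist())
```

```text
t 22.1 F [-0.9922 -0.1487 -2.4535] eye gallows [ 0.0599 -0.      0.2103]
bar [([277, 90, 37, 68, 1529], array([291.2812, 121.2204])), ([320, 97, 31, 39, 430], array([334.993 , 120.7419])), ([260, 105, 7, 20, 88], array([262.9773, 115.125 ])), ([260, 126, 6, 17, 71], array([262.2113, 133.6761]))]
[-1.4452 -0.3529 -3.1341]
106 [146, 150, 148, 148, 150, 149, 147, 147, 148, 148, 146, 145, 144, 139, 135, 139, 141, 143, 145, 157, 168, 170, 171, 171, 167, 158, 137, 103, 83, 75, 72, 67] | [109, 128, 147, 162, 178, 186, 187, 171, 171, 165, 156, 123]
110 [148, 148, 149, 150, 149, 147, 148, 139, 125, 119, 121, 122, 124, 124, 124, 124, 122, 121, 119, 117, 125, 149, 164, 165, 164, 161, 150, 120, 108, 111, 110, 110] | [134, 109, 128, 145, 161, 176, 187, 190, 175, 171, 165, 172]
114 [149, 150, 149, 148, 147, 147, 136, 120, 117, 120, 124, 124, 126, 131, 132, 131, 126, 123, 121, 117, 116, 112, 109, 108, 112, 122, 128, 120, 111, 111, 112, 114] | [127, 131, 104, 125, 143, 160, 176, 187, 188, 170, 181, 169]
118 [150, 149, 148, 148, 148, 147, 145, 128, 112, 111, 115, 117, 118, 117, 119, 118, 118, 116, 115, 111, 111, 111, 110, 109, 112, 113, 108, 105, 109, 115, 115, 115] | [117, 130, 117, 102, 121, 142, 159, 175, 186, 187, 173, 166]
122 [149, 147, 146, 148, 147, 146, 146, 146, 146, 143, 133, 119, 105, 103, 105, 106, 107, 106, 107, 109, 109, 108, 111, 114, 115, 116, 113, 110, 110, 116, 117, 117] | [98, 121, 133, 111, 101, 119, 140, 159, 154, 158, 169, 165]
126 [148, 149, 147, 147, 148, 147, 145, 146, 145, 144, 144, 145, 146, 145, 143, 139, 127, 110, 105, 104, 107, 126, 146, 152, 139, 118, 120, 163, 198, 210, 211, 209] | [122, 104, 125, 114, 103, 100, 115, 128, 138, 169, 167, 167]
136 [147, 147, 146, 147, 147, 146, 146, 147, 146, 146, 146, 147, 146, 144, 142, 143, 144, 146, 149, 155, 165, 169, 171, 169, 169, 167, 162, 163, 182, 199, 204, 206] | [148, 165, 163, 163, 167, 174, 171, 193, 172, 165, 166, 168]
```

The tip (u 287–301) is now clearly behind the ring with a gap, so the ring is trapped. I bring it back toward plumb along the hook's arc, slowly.

>>> send_rows(
  commands=[
    [-0.001, 0.0004, -0.0002, 0, 0, 0],
    [-0.003, 0.0012, -0.0006, 0, 0, 0],
    [-0.005, 0.0019, -0.001, 0, 0, 0],
    [-0.007, 0.0026, -0.0014, 0, 0, 0],
    [-0.009, 0.0033, -0.0018, 0, 0, 0],
    [-0.011, 0.0039, -0.0021, 0, 0, 0],
    [-0.013, 0.0045, -0.0024, 0, 0, 0],
    [-0.015, 0.005, -0.0027, 0, 0, 0],
  ],
)

```text
t: 23.15
ee_pos: [0.6274, 0.0996, 0.1654]
ee_rot: [-1.07, 0.0, 0.323]
ft_force: [-0.2, -0.0, -4.1]
gripper_width: 0.0077
```

>>> send_rows(
  commands=[
    [-0.002, 0.0006, -0.0003, 0, 0, 0],
    [-0.004, 0.0011, -0.0006, 0, 0, 0],
    [-0.006, 0.0016, -0.0009, 0, 0, 0],
    [-0.008, 0.0021, -0.0011, 0, 0, 0],
    [-0.01, 0.0025, -0.0014, 0, 0, 0],
    [-0.012, 0.0029, -0.0016, 0, 0, 0],
    [-0.0135, 0.0032, -0.0018, 0, 0, 0],
    [-0.015, 0.0035, -0.0019, 0, 0, 0],
  ],
)

```text
t: 24.15
ee_pos: [0.6131, 0.095, 0.1616]
ee_rot: [-1.07, 0.0, 0.323]
ft_force: [-1.8, -0.8, -3.5]
gripper_width: 0.0076
```

Run:
```python
from h import *
fs=[]
for k in range(4): s,im=look("w16") if k==3 else (robot.state(),robot.grab_frame("wrist"));fs.append(s["ft_force"])
print(np.mean(fs,0))
g=im.astype(int).mean(2).astype(int)
for v in(98,102,106,110,114,118,122,126,136): print(v,g[v,270:312:2].tolist(),"|",g[v,325:370:3].tolist())
```

```text
t 24.3 F [-1.1176  0.377  -3.5086] eye gallows [0.0299 0.0001 0.2008]
bar [([321, 90, 9, 6, 41], array([324.7317,  92.0244])), ([334, 90, 21, 46, 511], array([343.3933, 116.6458])), ([270, 105, 8, 12, 50], array([274.66, 110.62])), ([268, 105, 40, 34, 616], array([292.4627, 119.4399])), ([327, 129, 6, 8, 45], array([329.4444, 132.4222])), ([267, 147, 23, 13, 117], array([277.2393, 154.4274]))]
[-1.2743 -0.0665 -3.4803]
98 [105, 108, 109, 108, 119, 125, 128, 129, 130, 132, 132, 131, 129, 126, 125, 125, 128, 133, 146, 120, 111] | [71, 71, 146, 152, 147, 133, 165, 215, 167, 173, 176, 179, 181, 178, 183]
102 [103, 103, 104, 102, 104, 104, 103, 102, 103, 106, 109, 188, 178, 180, 179, 182, 156, 154, 153, 115, 110] | [65, 64, 63, 66, 75, 114, 147, 138, 154, 165, 177, 175, 177, 178, 181]
106 [103, 103, 102, 103, 105, 104, 104, 102, 102, 104, 125, 165, 128, 126, 126, 125, 128, 153, 152, 115, 113] | [91, 68, 64, 64, 64, 72, 133, 144, 150, 159, 177, 179, 176, 182, 178]
110 [104, 102, 101, 104, 104, 102, 103, 102, 104, 110, 118, 124, 130, 133, 135, 132, 127, 120, 142, 116, 115] | [114, 99, 97, 9
[... 283 characters left out ...]
105, 111, 101, 111, 143, 113, 118, 118, 116, 110, 110, 111, 109, 121] | [103, 104, 107, 98, 172, 106, 115, 133, 144, 152, 158, 176, 182, 176, 172]
122 [103, 106, 103, 102, 103, 103, 104, 107, 101, 101, 105, 178, 169, 113, 110, 110, 110, 114, 115, 110, 122] | [103, 105, 108, 99, 117, 106, 109, 127, 140, 150, 157, 177, 178, 173, 175]
126 [104, 104, 102, 104, 104, 103, 111, 106, 100, 100, 116, 181, 181, 182, 167, 115, 110, 112, 115, 109, 124] | [170, 107, 107, 114, 120, 110, 105, 121, 135, 142, 152, 180, 177, 174, 175]
136 [29, 30, 33, 34, 33, 31, 29, 34, 68, 111, 142, 182, 184, 183, 181, 180, 162, 156, 154, 119, 127] | [178, 142, 140, 144, 142, 163, 169, 175, 175, 178, 180, 177, 175, 176, 181]
```

>>> send_rows(
  commands=[
    [-0.002, 0.0004, -0.0002, 0, 0, 0],
    [-0.004, 0.0008, -0.0004, 0, 0, 0],
    [-0.006, 0.0011, -0.0006, 0, 0, 0],
    [-0.008, 0.0014, -0.0008, 0, 0, 0],
    [-0.01, 0.0017, -0.0009, 0, 0, 0],
    [-0.012, 0.0019, -0.001, 0, 0, 0],
    [-0.014, 0.0021, -0.0012, 0, 0, 0],
    [-0.015, 0.0023, -0.0013, 0, 0, 0],
  ],
)

```text
t: 25.35
ee_pos: [0.5988, 0.0901, 0.1589]
ee_rot: [-1.07, 0.0, 0.323]
ft_force: [-0.8, 0.2, -3.0]
gripper_width: 0.0076
```

>>> send_rows(
  commands=[
    [-0.0015, 0.0001, -0.0001, 0, 0, 0],
    [-0.003, 0.0002, -0.0001, 0, 0, 0],
    [-0.0045, 0.0003, -0.0002, 0, 0, 0],
    [-0.006, 0.0004, -0.0002, 0, 0, 0],
    [-0.0075, 0.0005, -0.0003, 0, 0, 0],
    [-0.009, 0.0006, -0.0003, 0, 0, 0],
    [-0.0105, 0.0007, -0.0004, 0, 0, 0],
    [-0.012, 0.0007, -0.0004, 0, 0, 0],
  ],
)

```text
t: 26.35
ee_pos: [0.5875, 0.0863, 0.1581]
ee_rot: [-1.07, 0.0, 0.323]
ft_force: [-0.0, 0.1, -3.2]
gripper_width: 0.0077
```

Run:
```python
from h import *
fs=[]
for k in range(4): s,im=look("w17") if k==3 else (robot.state(),robot.grab_frame("wrist"));fs.append(s["ft_force"])
print(np.mean(fs,0))
g=im.astype(int).mean(2).astype(int)
for v in(98,102,106,110,114,118,122,126,136): print(v,g[v,270:312:2].tolist(),"|",g[v,325:370:3].tolist())
```

```text
t 26.5 F [ 0.3685  0.4069 -3.333 ] eye gallows [ 0.0029 -0.      0.1974]
bar [([327, 92, 35, 46, 636], array([346.1714, 121.4057])), ([292, 95, 16, 37, 481], array([299.8087, 113.3805])), ([291, 151, 17, 9, 93], array([297.6667, 154.8817]))]
[-0.1748  0.49   -3.1501]
98 [190, 189, 186, 188, 185, 190, 191, 188, 188, 188, 167, 114, 106, 107, 106, 105, 105, 107, 105, 109, 114] | [112, 151, 153, 140, 97, 71, 74, 76, 77, 75, 73, 114, 140, 179, 181]
102 [188, 186, 187, 186, 189, 190, 189, 188, 188, 188, 184, 111, 107, 115, 118, 120, 114, 107, 106, 106, 114] | [110, 157, 149, 102, 87, 67, 66, 66, 67, 70, 71, 115, 153, 179, 180]
106 [186, 187, 186, 188, 189, 189, 187, 189, 188, 190, 184, 118, 129, 131, 134, 135, 131, 128, 117, 106, 115] | [111, 157, 101, 99, 92, 66, 66, 66, 66, 64, 78, 112, 176, 179, 180]
110 [187, 187, 188, 188, 190, 189, 188, 188, 189, 186, 184, 125, 126, 131, 135, 137, 133, 128, 121, 112, 118] | [111, 143, 98, 100, 101, 102, 97, 91, 88, 106, 132, 115, 178, 180, 181]
114 [186, 186, 188, 190, 187, 187, 188, 190, 187, 186, 184, 148, 116, 122, 125, 126, 123, 120, 111, 111, 119] | [113, 122, 100, 102, 103, 99, 102, 109, 112, 121, 133, 138, 179, 179, 184]
118 [185, 187, 190, 188, 187, 189, 190, 187, 186, 188, 162, 106, 108, 111, 113, 112, 111, 110, 112, 112, 123] | [112, 118, 102, 101, 99, 129, 109, 110, 111, 133, 134, 155, 179, 183, 179]
122 [188, 190, 188, 186, 188, 188, 189, 185, 187, 189, 164, 106, 106, 107, 110, 110, 114, 115, 115, 115, 124] | [111, 101, 102, 99, 109, 115, 107, 111, 120, 133, 132, 168, 179, 184, 178]
126 [189, 189, 186, 189, 189, 191, 185, 187, 188, 188, 178, 111, 106, 105, 104, 106, 111, 115, 117, 115, 126] | [111, 103, 102, 116, 122, 117, 111, 111, 129, 135, 139, 180, 182, 182, 179]
136 [184, 188, 188, 189, 181, 186, 162, 196, 190, 177, 93, 34, 34, 33, 34, 35, 32, 33, 34, 82, 118] | [112, 120, 116, 114, 114, 130, 140, 155, 166, 182, 180, 184, 182, 178, 178]
```

Ring now sits against the tip's inside and the hook is near plumb. Lowering toward the seat.

>>> send_rows(
  commands=[
    [-0.0005, 0.0006, -0.0003, 0, 0, 0],
    [-0.001, 0.0013, -0.0007, 0, 0, 0],
    [-0.0015, 0.002, -0.0011, 0, 0, 0],
    [-0.002, 0.0027, -0.0015, 0, 0, 0],
    [-0.0025, 0.0034, -0.0019, 0, 0, 0],
    [-0.003, 0.004, -0.0022, 0, 0, 0],
    [-0.003, 0.0046, -0.0025, 0, 0, 0],
    [-0.003, 0.0052, -0.0029, 0, 0, 0],
  ],
)

```text
t: 27.55
ee_pos: [0.5848, 0.0853, 0.1521]
ee_rot: [-1.07, 0.0, 0.323]
ft_force: [0.4, -0.5, -3.2]
gripper_width: 0.0073
```

```bash
cat >> h.py <<'E'
def fm(tag):
    fs=[]
    for k in range(5): s,im=look(tag) if k==4 else (robot.state(),robot.grab_frame("top"));fs.append(s["ft_force"])
    print("Fmean",np.mean(fs,0))
    g=im.astype(int).mean(2).astype(int);sa=(im.max(2).astype(int)-im.min(2))
    for v in(94,102,110,118): print(v,g[v,284:312:2].tolist(),"|",list(zip(g[v,325:365:4].tolist(),sa[v,325:365:4].tolist())))
E
python3 -c "
from h import *
fm('w18')"
```

```text
t 27.75 F [-0.7144 -0.2089 -2.9096] eye gallows [-0.0001 -0.0001  0.1913]
bar [([327, 90, 30, 42, 649], array([341.4206, 114.8305])), ([284, 94, 24, 36, 479], array([295.3633, 112.3027])), ([293, 149, 15, 11, 113], array([299.5929, 154.0177]))]
Fmean [-0.3075 -0.3893 -2.9139]
94 [191, 190, 174, 154, 150, 116, 106, 106, 106, 110, 111, 112, 112, 112] | [(111, 93), (112, 93), (70, 8), (66, 3), (67, 2), (66, 3), (73, 4), (111, 9), (170, 8), (177, 7)]
102 [147, 129, 132, 136, 139, 134, 129, 115, 110, 110, 111, 110, 111, 111] | [(101, 81), (137, 28), (157, 8), (114, 7), (80, 7), (77, 2), (106, 9), (126, 10), (175, 9), (184, 9)]
110 [171, 113, 112, 113, 114, 113, 108, 105, 104, 101, 103, 103, 103, 117] | [(114, 89), (160, 7), (158, 7), (111, 10), (112, 10), (112, 8), (114, 10), (154, 8), (182, 9), (180, 8)]
118 [190, 186, 183, 135, 111, 113, 114, 121, 122, 125, 125, 131, 120, 122] | [(112, 92), (125, 12), (118, 10), (109, 9), (112, 8), (114, 8), (128, 9), (176, 8), (181, 8), (179, 8)]
```

The gap right of the ring now shows background instead of latch, so the latch has swung shut over it. I seat it in fine steps, watching the vertical force.

>>> send_rows(
  commands=[
    [0, 0.0002, -0.0001, 0, 0, 0],
    [0, 0.0004, -0.0002, 0, 0, 0],
    [0, 0.0006, -0.0003, 0, 0, 0],
    [0, 0.0008, -0.0004, 0, 0, 0],
    [0, 0.001, -0.0005, 0, 0, 0],
    [0, 0.0012, -0.0006, 0, 0, 0],
    [0, 0.0013, -0.0007, 0, 0, 0],
    [0, 0.0013, -0.0007, 0, 0, 0],
  ],
)

```text
t: 28.8
ee_pos: [0.5848, 0.0855, 0.1511]
ee_rot: [-1.07, -0.0, 0.323]
ft_force: [-0.2, -0.2, 1.9]
gripper_width: 0.0077
```

```bash
python3 -c "
from h import *
fm('w19')"
```

```text
t 29.0 F [-0.8798  0.3017  1.638 ] eye gallows [-0.      0.0001  0.1902]
bar [([327, 90, 31, 41, 666], array([341.7703, 113.9144])), ([284, 93, 24, 36, 493], array([295.6308, 111.7485])), ([293, 149, 15, 11, 114], array([298.9035, 153.6579]))]
Fmean [-0.179  -0.0614  2.1523]
94 [191, 181, 172, 168, 131, 126, 116, 109, 111, 112, 111, 111, 111, 111] | [(111, 93), (110, 93), (73, 11), (67, 3), (68, 3), (65, 2), (67, 2), (101, 6), (154, 8), (178, 7)]
102 [144, 126, 131, 134, 138, 133, 124, 112, 111, 112, 110, 110, 110, 110] | [(104, 78), (154, 9), (159, 7), (129, 8), (109, 9), (109, 8), (112, 8), (110, 9), (175, 8), (184, 8)]
110 [186, 132, 113, 112, 113, 112, 111, 109, 103, 107, 117, 113, 111, 118] | [(113, 92), (161, 8), (158, 7), (111, 9), (113, 9), (113, 9), (120, 10), (137, 7), (182, 9), (180, 8)]
118 [191, 187, 188, 166, 117, 112, 115, 120, 122, 123, 125, 131, 123, 122] | [(111, 93), (127, 12), (120, 10), (110, 9), (112, 10), (113, 8), (131, 12), (177, 7), (181, 8), (180, 8)]
```

Seated, but my hand pushes about 2 N more than the weight (about 5 N on the hook), so I ease up slightly.

>>> send_rows(
  commands=[
    [0, -0.0002, 0.0001, 0, 0, 0],
    [0, -0.0003, 0.0002, 0, 0, 0],
    [0, -0.0004, 0.0002, 0, 0, 0],
    [0, -0.0004, 0.0002, 0, 0, 0],
    [0, -0.0004, 0.0002, 0, 0, 0],
    [0, -0.0004, 0.0002, 0, 0, 0],
    [0, -0.0004, 0.0002, 0, 0, 0],
    [0, -0.0004, 0.0002, 0, 0, 0],
  ],
)

```text
t: 30.05
ee_pos: [0.5847, 0.0852, 0.1511]
ee_rot: [-1.07, 0.0, 0.323]
ft_force: [-0.1, 0.3, 0.7]
gripper_width: 0.0076
```

```bash
python3 -c "
from h import *
fm('w20')"
```

```text
t 30.25 F [-0.2861  0.3316  1.8048] eye gallows [-0.0001 -0.0001  0.1903]
bar [([327, 90, 31, 41, 663], array([341.6893, 113.7722])), ([284, 92, 24, 37, 494], array([295.5385, 110.7935])), ([293, 148, 15, 12, 110], array([298.8636, 153.5091]))]
Fmean [-0.1156  0.4513  0.9478]
94 [191, 180, 139, 129, 130, 127, 117, 109, 110, 111, 112, 111, 111, 112] | [(111, 93), (110, 92), (74, 13), (66, 2), (67, 3), (68, 1), (65, 1), (101, 6), (160, 7), (178, 8)]
102 [143, 126, 130, 134, 136, 133, 124, 112, 110, 112, 112, 112, 113, 111] | [(107, 81), (157, 8), (159, 7), (130, 9), (110, 9), (107, 8), (112, 9), (110, 9), (174, 9), (184, 8)]
110 [187, 135, 112, 112, 113, 112, 111, 109, 104, 109, 117, 113, 111, 117] | [(114, 91), (163, 8), (159, 7), (110, 9), (111, 10), (113, 10), (113, 10), (145, 8), (183, 10), (179, 7)]
118 [191, 186, 189, 170, 118, 114, 114, 119, 122, 124, 126, 130, 123, 122] | [(110, 93), (127, 12), (120, 10), (112, 8), (112, 9), (113, 8), (129, 11), (168, 7), (180, 8), (180, 8)]
```

>>> send_rows(
  commands=[
    [0, -0.0002, 0.0001, 0, 0, 0],
    [0, -0.0003, 0.0002, 0, 0, 0],
    [0, -0.0003, 0.0002, 0, 0, 0],
    [0, -0.0003, 0.0002, 0, 0, 0],
    [0, -0.0003, 0.0002, 0, 0, 0],
    [0, -0.0003, 0.0002, 0, 0, 0],
    [0, -0.0003, 0.0002, 0, 0, 0],
    [0, -0.0003, 0.0002, 0, 0, 0],
  ],
)

```text
t: 31.3
ee_pos: [0.5847, 0.0852, 0.1515]
ee_rot: [-1.07, 0.0, 0.323]
ft_force: [-1.0, 0.8, -1.1]
gripper_width: 0.0075
```

Run:
```python
from h import *
fs=[]
for k in range(6): fs.append(robot.state()["ft_force"]);robot.grab_frame("top")
print(np.mean(fs,0),robot.state()["t"])
im=cv2.imread("pics/w20.png")
# latch: brown between tip and ring?
for v in(88,94,98,104): print(v,[tuple(int(c) for c in im[v,u]) for u in range(290,316,4)])
```

```text
[-0.1211  0.4356 -1.1403] 31.6
88 [(185, 192, 191), (121, 126, 124), (103, 110, 110), (61, 119, 154), (61, 119, 153), (61, 118, 150), (60, 118, 150)]
94 [(124, 129, 134), (121, 128, 133), (93, 112, 124), (61, 119, 153), (61, 119, 154), (63, 120, 153), (60, 115, 147)]
98 [(131, 136, 143), (129, 135, 141), (67, 118, 149), (61, 118, 151), (61, 119, 152), (62, 120, 154), (62, 120, 155)]
104 [(123, 128, 134), (121, 128, 134), (60, 119, 154), (61, 120, 154), (61, 119, 152), (59, 115, 147), (58, 111, 142)]
```

Latch-brown pixels run from the ring to the tip's inside (u≈298), so the latch is shut. The hook carries about 2 N and the hand about 1 N. Releasing gently.

>>> send_rows(
  commands=[
    [0, 0, 0, 0, 0, 0],
    [0, 0, 0, 0, 0, 0],
    [0, 0, 0, 0, 0, 0],
    [0, 0, 0, 0, 0, 0],
    [0, 0, 0, 0, 0, 0],
    [0, 0, 0, 0, 0, 0],
    [0, 0, 0, 0, 0, 0],
    [0, 0, 0, 0, 0, 0],
  ],
  claw=0.88,
  grip_force=10,
)

```text
t: 32.6
ee_pos: [0.5848, 0.0853, 0.1515]
ee_rot: [-1.07, 0.0, 0.323]
ft_force: [0.0, 0.2, 0.2]
gripper_width: 0.0111
```

>>> send_rows(
  commands=[
    [0, 0, 0, 0, 0, 0],
    [0, 0, 0, 0, 0, 0],
    [0, 0, 0, 0, 0, 0],
    [0, 0, 0, 0, 0, 0],
    [0, 0, 0, 0, 0, 0],
    [0, 0, 0, 0, 0, 0],
    [0, 0, 0, 0, 0, 0],
    [0, 0, 0, 0, 0, 0],
  ],
  claw=0.55,
)

```text
t: 33.6
ee_pos: [0.5847, 0.0853, 0.1515]
ee_rot: [-1.07, 0.0, 0.323]
ft_force: [-0.4, -0.0, 0.4]
gripper_width: 0.0424
```

Run:
```python
from h import *
s=robot.state();print(s["gripper_width"],s["ft_force"])
for k in range(6):
    im=robot.grab_frame("wrist")[:,:,::-1];cv2.imwrite(f"pics/w21_{k}.png",im);t=robot.state()["t"]
    sa=im.max(2).astype(int)-im.min(2)
    print(t,[(v,int(np.nonzero(sa[v,285:350]>60)[0].min()+285),int(np.nonzero(sa[v,285:350]>60)[0].max()+285)) for v in(40,130,150,190,230) if (sa[v,285:350]>60).any()])
```

```text
0.04240506033041061 [-0.3648 -0.0395  0.4191]
33.65 [(130, 311, 328), (150, 311, 328), (190, 312, 327), (230, 311, 327)]
33.7 [(130, 311, 328), (150, 310, 328), (190, 311, 326), (230, 311, 326)]
33.75 [(130, 310, 327), (150, 310, 327), (190, 311, 326), (230, 310, 326)]
33.8 [(130, 310, 327), (150, 309, 327), (190, 310, 325), (230, 310, 325)]
33.85 [(130, 309, 326), (150, 309, 326), (190, 310, 325), (230, 309, 325)]
33.9 [(130, 309, 326), (150, 308, 325), (190, 309, 324), (230, 308, 324)]
```

Released, with only about 1 mm of sway. Backing straight out along the fingers.

>>> send_rows(
  commands=[
    [0, -0.006, 0, 0, 0, 0],
    [0, -0.016, 0, 0, 0, 0],
    [0, -0.03, 0, 0, 0, 0],
    [0, -0.045, 0, 0, 0, 0],
    [0, -0.062, 0, 0, 0, 0],
    [0, -0.08, 0, 0, 0, 0],
    [0, -0.095, 0, 0, 0, 0],
    [0, -0.1, 0, 0, 0, 0],
  ],
)

```text
t: 34.9
ee_pos: [0.6005, 0.0389, 0.2403]
ee_rot: [-1.071, -0.001, 0.322]
ft_force: [1.2, -0.0, -0.0]
gripper_width: 0.0421
```

>>> send_rows(
  commands=[
    [0, 0, -0.01, 0, 0, 0],
    [0, -0.01, -0.025, 0, 0, 0],
    [0, -0.02, -0.045, 0, 0, 0],
    [0, -0.03, -0.065, 0, 0, 0],
    [0, -0.035, -0.085, 0, 0, 0],
    [0, -0.04, -0.1, 0, 0, 0],
    [0, -0.04, -0.11, 0, 0, 0],
    [0, -0.04, -0.11, 0, 0, 0],
  ],
)

```text
t: 35.9
ee_pos: [0.6365, -0.0703, 0.2208]
ee_rot: [-1.069, 0.001, 0.322]
ft_force: [0.4, -0.7, -0.1]
gripper_width: 0.0428
```

Run:
```python
from h import *
s=robot.state();print(s["ee_pos"],s["ft_force"],s["t"])
cs=cam("scene")
for k in range(10):
    o=[]
    for n,(u0,u1,v0,v1) in(("scene",(380,500,180,300)),("wrist",(0,640,0,400))):
        im=robot.grab_frame(n);cv2.imwrite(f"pics/{n}_e{k}.png",im[:,:,::-1])
        m=cv2.inRange(cv2.cvtColor(im,cv2.COLOR_RGB2HSV),(15,140,60),(32,255,255))[v0:v1,u0:u1]
        M=cv2.moments(m,True);o+= [u0+M["m10"]/M["m00"],v0+M["m01"]/M["m00"],M["m00"]]
    print(robot.state()["t"],np.array(o))
x=gw(0,0,.190);c=cam("wrist",s);print("expect eye px scene",proj(cs,x),"wrist",proj(c,x),"panel ends",proj(c,gw(0,.075,.175)),proj(c,gw(0,-.075,.175)))
im=cv2.imread("pics/wrist_e9.png");h=cv2.inRange(cv2.cvtColor(im,cv2.COLOR_BGR2HSV),(15,140,60),(32,255,255))
for v in range(60,320,20): 
    u=np.nonzero(h[v])[0];print(v,u.min() if len(u) else 0,u.max() if len(u) else 0,end="; ")
# iron panel check
a,b=cv2.imread("pics/top0.png").astype(int),robot.grab_frame("top")[:,:,::-1].astype(int);print("iron diff",np.abs(a-b)[200:216,315:385].mean())
```

```text
[ 0.6365 -0.0703  0.2208] [ 0.3678 -0.7166 -0.1279] 35.9
36.0 [  425.9162   233.8482  1146.       340.4287   264.4525 10755.    ]
36.1 [  425.9283   233.8504  1143.       339.9213   265.4449 10758.    ]
36.2 [  425.9015   233.8565  1157.       339.6356   266.1866 10722.    ]
36.3 [  425.7401   233.5491  1162.       339.2307   266.5115 10694.    ]
36.4 [  425.7611   233.2189  1151.       339.965    265.5379 10672.    ]
36.5 [  425.8202   233.2459  1151.       339.8557   265.5217 10697.    ]
36.6 [  425.9112   233.369   1149.       340.2819   264.676  10722.    ]
36.7 [  425.7671   233.6996  1155.       340.0486   264.5431 10731.    ]
36.8 [  425.8168   233.8298  1146.       340.6027   264.1078 10761.    ]
36.9 [  426.0053   233.8018  1140.       340.6598   264.3694 10751.    ]
expect eye px scene [425.9155 235.0971] wrist [318.0537 -22.0852] panel ends [317.9661 -75.5781] [318.1726  71.5352]
60 491 530; 80 314 509; 100 315 321; 120 0 0; 140 0 0; 160 0 0; 180 0 0; 200 0 0; 220 29 65; 240 46 89; 260 68 74; 280 0 0; 300 212 422; iron diff 14.79702380952381
```

>>> send_rows(
  commands=[
    [0, 0, -0.01, 0, 0, 0],
    [0, 0, -0.02, 0, 0, 0],
    [0, 0, -0.03, 0, 0, 0],
    [0, 0, -0.04, 0, 0, 0],
    [0, 0, -0.04, 0, 0, 0],
    [0, 0, -0.04, 0, 0, 0],
    [0, 0, -0.04, 0, 0, 0],
    [0, 0, -0.04, 0, 0, 0],
  ],
)

```text
t: 37.95
ee_pos: [0.6479, -0.1028, 0.2026]
ee_rot: [-1.07, -0.0, 0.324]
ft_force: [0.6, -0.5, 0.3]
gripper_width: 0.0424
```

Run:
```python
from h import *
a=cv2.imread("pics/scene0.png");b=robot.grab_frame("scene")[:,:,::-1];cv2.imwrite("pics/scene_f.png",b)
for n,i in(("0",a),("f",b)):
    g=i.astype(int).mean(2)[212:240,255:325];y,x=np.nonzero(g<45);print(n,"iron dark centroid",x.mean()+255,y.mean()+212,len(x))
# brass panel ends in scene: top-rail slope
m=cv2.inRange(cv2.cvtColor(b,cv2.COLOR_BGR2HSV),(15,140,60),(32,255,255));m[:180]=0;m[300:]=0;m[:,:370]=0;m[:,:]=m
cs=cam("scene");n,l,st,c=cv2.connectedComponentsWithStats(m);print([st[k].tolist() for k in range(1,n) if st[k,4]>60])
print("expect rail ends",proj(cs,gw(0,-.075,.175)),proj(cs,gw(0,.075,.175)),"bottom",proj(cs,gw(0,-.075,.099)),proj(cs,gw(0,.075,.099)))
print(robot.state()["t"],robot.state()["ft_force"])
```

```text
0 iron dark centroid 284.09032258064514 223.90967741935484 155
f iron dark centroid 292.93700787401576 228.8766404199475 381
[[425, 200, 23, 29, 411], [390, 231, 65, 26, 741]]
expect rail ends [393.9402 243.8099] [454.8531 232.2602] bottom [389.7299 257.1323] [446.9774 246.1046]
38.0 [-0.5592 -0.8088  0.362 ]
```

Run:
```python
from h import *
a=cv2.imread("pics/top0.png");b=robot.grab_frame("top")[:,:,::-1].copy()
t=a[196:216,316:384];r=cv2.matchTemplate(b[180:240,300:400],t,cv2.TM_CCOEFF_NORMED);print(cv2.minMaxLoc(r)[1::2],"expect (16,16)")
robot.close_job();print("closed")
```

```text
(0.8923285007476807, (16, 16)) expect (16,16)
the job is handed in; nothing more can be done
closed
```

The brass panel hangs by its eye from the latch hook, let go and nearly still, and I handed the job in at about 38 s. No verdict is reported.

**What I did**
- I gripped the brass panel on its top rail, about 56 mm beside the middle, with the hand leaning away from the gallows.
- I brought the eye over the hook's tip at creep speed and let the hook rest against it for about a second.
- I pressed on until the ring was past the tip, swung it back near plumb with the ring trapped, and lowered it until the latch shut.
- I held it with the hook carrying about 2 N, then opened the fingers and backed straight out.

**Last checks**
- **Panel position:** in the scene picture it fills columns 390–455 and rows 231–257. I expected columns 390–455 and rows 232–257.
- **Sway:** about ±1 mm, which I estimate at under 10 mm/s.
- **Latch:** I judged it shut from wrist-camera pixel colours just before release, and did not look again afterwards.
- **Iron panel:** template matching puts it exactly where it was (score 0.89). Two cruder comparisons disagreed, a pixel difference in the top view and a dark-pixel centroid in the scene view. I put both down to changed shadows and the emptied slot, without confirming that. The hand never came near it.
- **Force on the hook:** for about a second and a half while seating, I estimate it reached about 5 N, which is under the 6.5 N limit but more than I wanted. I eased it off before letting go.

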